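Pass the sample canisters through the two-door lock into the dry chamber

TASK

Bring every blue-knobbed sample canister on the bench into the dry chamber: with the pusher drawn home, stand them all together in the lock space under the sliding outer door, shut that door fully, turn the gauge's peak pointer back to its zero stop, and only then lift the red-handled inner door right up and shove the canisters through with the pusher. Draw the pusher fully home again and shut the inner door, so that both doors end fully shut, the pointer is on zero and the canisters stand upright in the chamber. Never have both doors open at once, do not raise the inner door before the pointer is on zero, do not lower it on the pusher, and leave the other things on the bench alone.

Things in the scene. Friction and masses are not known exactly. Their poses are not given: they have to be found in the camera images.
- lock: two-door sample lock: fixed white machine, 491 mm along its y, 98 mm high; y points left, x away from the robot (turned up to 0.1 rad). A 74 mm wide channel runs along y at x = 0, floor 10 mm and wall tops 98 mm above the bench, deck behind it 97 mm. Origin: on the bench under the inner door. Lock space at y = 3 to 236 mm, under the outer door; dry chamber at y = -3 to -235 mm, under a fixed window
- outer_door (a joint): outer door: clear sliding lid with an aluminium frame over the lock space (top face at 104 mm). Value in m: 0 shut, 0.09 fully open; it opens by sliding along the lock's +x, over the deck. Stiffness: about 2 N friction, stays where left. 0.085 or more clears the channel
- outer_handle (a point): centre of the yellow bar handle on the outer door: 16 mm in x, 60 mm in y (of the lock), standing 31 mm above the lid (15 mm above and below this point), axes as the lock's
- inner_door (a joint): inner door: aluminium gate across the channel at y = 0 between lock space and dry chamber. Value in m: 0 shut, 0.088 fully raised (a canister passes under it from 0.080); lifts straight up, about 5 N friction, stays where left
- inner_handle (a point): grip point of the red handle block of the inner door, on a bracket 32 mm to the chamber side (-y) of the door: 44 mm in x, 16 mm in y (of the lock), its top 18 mm above this point, bare 22 mm below it; this point is 138 mm above the bench when shut
- pusher (a joint): pusher: steel blade in the channel, 49 mm high, that shoves canisters along the lock's -y. Value in m: 0 home (at the far end of the lock space), 0.242 fully in. Its front face is at y = 228 mm minus the value (in the lock's frame), so fully in it is 14 mm past the inner door; 2 N friction, stays where left; may start up to 60 mm off home
- pusher_handle (a point): grip point of the black upright handle of the pusher, outside the channel on the robot's side (90 mm from the centre line): 22 mm in x, 16 mm in y (of the lock); its top is 13 mm above this point and it is bare for 50 mm below. It moves with the pusher, along the lock's y
- reset_knob (a joint): reset knob of the peak-pointer gauge, value in rad: 0 is the zero stop; the value grows as it turns clockwise seen from above, so it goes back to zero counter-clockwise. Starts 1.2 to 3.2, stays where left, turns easily (0.04 Nm)
- reset_grip (a point): centre of the black knob's bar grip on top of the grey gauge box (110 mm square, 45 mm high): bar 44 mm along this point's x, 16 mm thick along its y, top 15 mm above this point, bare 18 mm below it. The red pointer lies along +x and turns with the knob
- tin1_center (a point): steel sample canister: body 60 mm across and 45 mm high, with a round blue grip knob, 26 mm across and 30 mm high, standing on its middle (75 mm overall); about 0.16 kg. This point is on its axis, half-way up (37.5 mm above its underside). May be absent (two or three of the three canisters are there)
- tin2_center (a point): steel sample canister: body 60 mm across and 45 mm high, with a round blue grip knob, 26 mm across and 30 mm high, standing on its middle (75 mm overall); about 0.16 kg. This point is on its axis, half-way up (37.5 mm above its underside). May be absent (two or three of the three canisters are there)
- tin3_center (a point): steel sample canister: body 60 mm across and 45 mm high, with a round blue grip knob, 26 mm across and 30 mm high, standing on its middle (75 mm overall); about 0.16 kg. This point is on its axis, half-way up (37.5 mm above its underside). May be absent (two or three of the three canisters are there)
- beaker: bystander: glass beaker, 66 mm across, 85 mm high, origin under its centre
- jar: bystander: white jar with a red cap, 62 mm across, 85 mm high, origin under its centre
- jug: bystander: green plastic cup, 68 mm across, 80 mm high, origin under its centre
- glove_box: bystander: purple glove carton, 120 x 240 x 75 mm, origin under its centre
- wash_bottle: bystander: white bottle with a blue cap, 68 mm across, 160 mm high, origin under its centre
Mind the look-alikes: they are no part of the job. Leave any orange or purple look-alike of the part that bears tin3_center alone.

How it is judged:
On the way, in this order (a step that is already met when the one before it is completed fails the run):
1. all canisters stand in the lock space, and the outer door is shut over them with the inner door still shut (x of tin1_center in the frame of lock between -0.02 and 0.02 m and z of each of tin1_center, tin2_center, tin3_center in the frame of lock below 0.06 m and y of tin1_center in the frame of lock between 0.02 and 0.215 m and angle between each of tin1_center, tin2_center, tin3_center's own z axis and vertical below 0.15 rad and x of tin2_center in the frame of lock between -0.02 and 0.02 m and y of tin2_center in the frame of lock between 0.02 and 0.215 m and x of tin3_center in the frame of lock between -0.02 and 0.02 m and y of tin3_center in the frame of lock between 0.02 and 0.215 m and value of joint outer_door below 0.006 m and value of joint inner_door below 0.015 m), for 0.2 s.
2. the inner door is raised, with the outer door shut and the pointer on zero (value of joint outer_door below 0.006 m and value of joint inner_door above 0.075 m and value of joint reset_knob below 0.1 rad), for 0.2 s.
3. all canisters have been shoved past the inner door into the chamber (x of tin1_center in the frame of lock between -0.02 and 0.02 m and z of each of tin1_center, tin2_center, tin3_center in the frame of lock below 0.06 m and y of each of tin1_center, tin2_center, tin3_center in the frame of lock below -0.031 m and angle between each of tin1_center, tin2_center, tin3_center's own z axis and vertical below 0.15 rad and x of tin2_center in the frame of lock between -0.02 and 0.02 m and x of tin3_center in the frame of lock between -0.02 and 0.02 m), for 0.2 s.
At the end, for the whole second after the job is handed in: every canister stands upright (within 0.15 rad) in the dry chamber, its centre at least 31 mm past the inner door, at rest; outer and inner door within 6 mm of shut; pusher within 12 mm of home; pointer within 0.1 rad of its zero stop (all of step 3 and linear speed of each of tin1, tin2, tin3 below 0.02 m/s and value of joint each of outer_door, inner_door below 0.006 m and value of joint pusher below 0.012 m and value of joint reset_knob below 0.1 rad); the robot touches nothing.
It fails at once if both doors open at once (each more than 15 mm) (value of joint each of outer_door, inner_door above 0.015 m).
It fails at once if the inner door raised (more than 15 mm) while the pointer is off zero (more than 0.2 rad) (value of joint inner_door above 0.015 m and value of joint reset_knob above 0.2 rad).
It fails at once if the inner door lowered below half on the pusher standing in the doorway (value of joint inner_door below 0.04 m and value of joint pusher above 0.23 m).
It fails at once if a bystander knocked over or moved more than 40 mm (distance of any of beaker, jar, jug, glove_box, wash_bottle from where it was at the start of the episode above 0.04 m or angle between any of beaker, jar, jug, glove_box, wash_bottle's own z axis and vertical above 0.5 rad).
Of tin1, tin2, tin3 only 2 to 3 are there at a start; the rules pass over those that are not, and their reading is None.
At some moment in a run one of tin1, tin2, tin3 may be knocked a few centimetres aside while the robot is not near it.
It also fails if it takes over 210 s, if anything falls off the work surface, if the arm or the gripper's body presses on something with over 40 N, if the wrist force passes 120 N, or if a joint passes its speed limit or range.

ROBOT

A 7-joint arm with a two-finger parallel gripper is mounted at the origin on the work surface. World frame = base frame: x ahead of the robot, y to its left, z up, the work surface at z = 0. Lengths are in m, angles in rad, forces in N, time in s.
With the tool pointing down it reaches from about 0.4 to 0.85 m from the base axis. Payload 10.4 kg.
Tool frame: the origin (TCP) lies at the very end of the fingers, on their centre line; the grasp point (between the pads) lies 19 mm behind it; z points along the fingers, y is the line along which they close (so a half turn about z gives the same grasp; the last joint's range is limited). The gripper opens to 87 mm and grips with 3 to 60 N. Pads are 19 mm wide; open, the fingers measure 117 mm over their backs; the gripper's body (75 mm by 190 mm) begins 51 mm behind the grasp point.
Start: joints at [1.326, 0.332, -0.065, 1.46, 0.022, 1.35, -0.088], TCP at [0.138, -0.61, 0.223] pointing down, gripper open.
Joint ranges: [-2.6, 2.6], [-0.5, 2.12], [-1.47, 1.34], [0.16, 2.42], [-1.27, 4.41], [0.06, 2.06], [-2.6, 2.6]. Speed limits (rad/s): [2.22, 2.22, 2.79, 2.79, 3.14, 3.14, 3.14].

INTERFACE

Orientations are given as a unit quaternion [x, y, z, w].
In Python, from bench import * gives the robot as it stands.
- The arm moves only by the tool step_arm, never from a script. Its arguments are lists of equal length, an entry for each row: "delta_pos": the shift along the world's x, y, z in units of 25 mm (1.0 is 25 mm), a list of three; "turn": the turn about the world's z in units of 0.12 rad (1.0 is 0.12 rad). In form: {"delta_pos": [[tx, ty, tz], ...], "turn": [turn, ...]}. A call has 1 to 12 rows; each row shifts and turns the commanded pose from where the row before left it; what a row does not reach is not made up. A row lasts 1/10 s, in which the tool goes at most 50 mm and 8.59 degrees, less where a joint would pass 70% of its speed; a pose out of reach is approached as far as the arm can. A call with a number of a shift or a turn outside -1 to 1 is refused whole. A call with a gripper value outside its range is refused whole. "grip" is the closure, from 0 (fully open) to 1 (shut), set as the call begins (left out, the last holds). The fingers move at their own pace and stop on an object; "newtons" is the grip in N (left out, the last holds). Time passes only in rows, so rows that do not move let the fingers close. It gives the time, the measured TCP pose, the force, the opening and the grip force at its end, in the units of the state.
- read_state(): the state, without advancing time (a new reading comes with each control period).
- camera(name): name is "side" or "top" or "wrist"; returns a dict with "image" (384x512x3 uint8, red, green, blue), "z_map" (384x512 float32, m along the optical axis (not along the pixel's ray), 0 where there is no reading), "mtx" (3x3 intrinsics, pixels), "view" (4x4, takes a point from world to camera coordinates). Camera axes: x right, y up, looking along -z (the intrinsics and any distortion apply to the point x, -y, -z); pixel columns grow to the right and rows downward; lengths in m; the calibration is good to about 2 mm. The wrist camera is an equidistant fisheye: a pixel r from the principal point sees the ray r / f radians off the axis. A picture is of the moment at which its call begins.
- close_job(): hands the job in; it is judged then, once.
The state is a dict: "time": time; "joint_positions": joint angles; "joint_vel": joint speeds; "joint_torque": joint torques, N m; "ee_pos": TCP position; "eef_rot": TCP orientation; "ft_force": force on the tool from outside, world axes, zero at the start; "torque": the same for the moment, N m; "width": finger opening in m; "grip_force": force on a finger pad.
Only numpy, scipy, OpenCV 4.12 (cv2) and the standard library are available. Lean on these libraries where they do the work, as an engineer would, in place of code of your own. Each camera call takes 0.05 s, during which the arm holds its last target. There are 200 camera calls.

## Working session

There is one attempt and no reset: what is moved stays moved. The work goes in short steps, Python scripts to look and compute and a tool call to move; the robot and the scene stay as the last step left them, time stands still between calls to the robot, and variables do not carry over. Pictures are saved under pics/ and viewed, at most 17 in all, crops included, and the job is handed in when it is done.

Besides the shell and the picture viewer there is one more tool, called after "Request:" as name(argument=value, ...) on one line, values as JSON. step_arm: Moves the arm, as the interface text tells. Shifts and turns lie within -1 to 1; 1 stands for 25 mm of shift or 0.12 rad of turn. Its arguments: {"type":"object","properties":{"delta_pos":{"type":"array"},"turn":{"type":"array"},"grip":{"type":"number"},"newtons":{"type":"number"}},"required":["delta_pos","turn"]}

```bash
mkdir -p pics
cat > h.py <<'E'
from bench import *
import numpy as np, cv2
def world(c, uv, z=None):
    """pixel -> world point by depth map (z None) or on plane z (side/top cameras)"""
    K=c["mtx"]; V=np.array(c["view"]); R,t=V[:3,:3],V[:3,3]; o=-R.T@t
    u,v=uv
    d=np.array([(u-K[0,2])/K[0,0], -(v-K[1,2])/K[1,1], -1.])
    r=R.T@d
    s=float(c["z_map"][int(round(v)),int(round(u))]) if z is None else (z-o[2])/r[2]
    return o+s*r
def cloud(c):
    K=c["mtx"]; V=np.array(c["view"]); R,t=V[:3,:3],V[:3,3]; o=-R.T@t
    v,u=np.mgrid[:384,:512]
    d=np.stack([(u-K[0,2])/K[0,0], -(v-K[1,2])/K[1,1], -np.ones(u.shape)],-1)
    return o+(d*c["z_map"][...,None])@R
def save(c,n,s=1.5): cv2.imwrite(f"pics/{n}.png",cv2.resize(c["image"][...,::-1],None,fx=s,fy=s,interpolation=cv2.INTER_CUBIC))
E
python3 - <<'E'
from h import *
import pickle
for n in ("top","side"):
    c=camera(n); save(c,n+"0"); pickle.dump(c,open(n+"0.pkl","wb"))
    print(n,np.round(c["mtx"],1).tolist(),np.round(c["view"],3).tolist())
print({k:np.round(v,3).tolist() for k,v in read_state().items()})
E
```

```text
top [[483.1, 0.0, 254.8], [0.0, 483.1, 190.6], [0.0, 0.0, 1.0]] [[-0.019, -1.0, -0.011, 0.018], [0.998, -0.019, 0.052, -0.5], [-0.052, -0.01, 0.999, -1.548], [0.0, 0.0, 0.0, 1.0]]
side [[485.4, 0.0, 266.0], [0.0, 485.4, 200.6], [0.0, 0.0, 1.0]] [[-0.983, -0.181, 0.014, 0.497], [0.125, -0.623, 0.772, -0.15], [-0.131, 0.761, 0.635, -1.837], [0.0, 0.0, 0.0, 1.0]]
{'time': 0.1, 'joint_positions': [1.326, 0.333, -0.065, 1.461, 0.022, 1.35, -0.089], 'joint_vel': [-0.0, -0.001, -0.001, -0.002, -0.0, -0.0, 0.0], 'joint_torque': [0.001, -62.455, 0.025, -39.072, -0.061, 0.037, 0.0], 'ee_pos': [0.137, -0.609, 0.222], 'eef_rot': [0.994, 0.111, -0.0, -0.001], 'ft_force': [0.43, 0.775, -0.392], 'torque': [-0.023, 0.016, -0.024], 'grip_force': 0.0, 'width': 0.087}
```

View pics/top0.png

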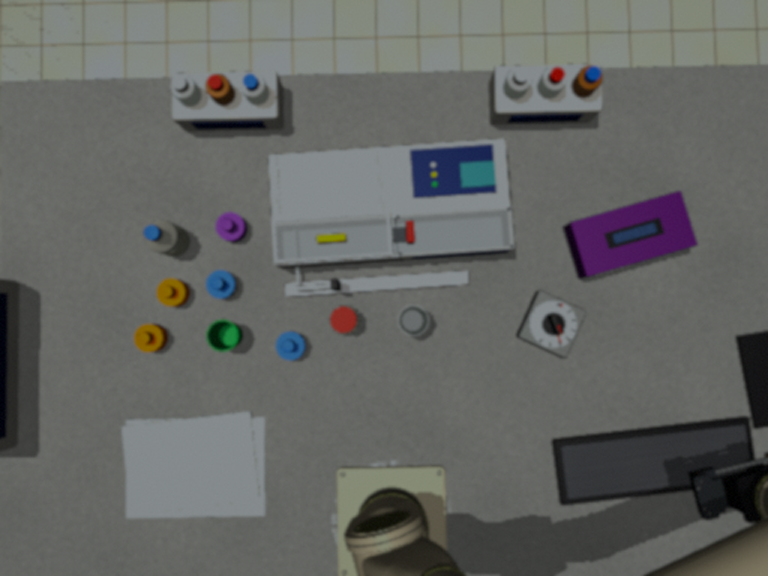

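View pics/side0.png

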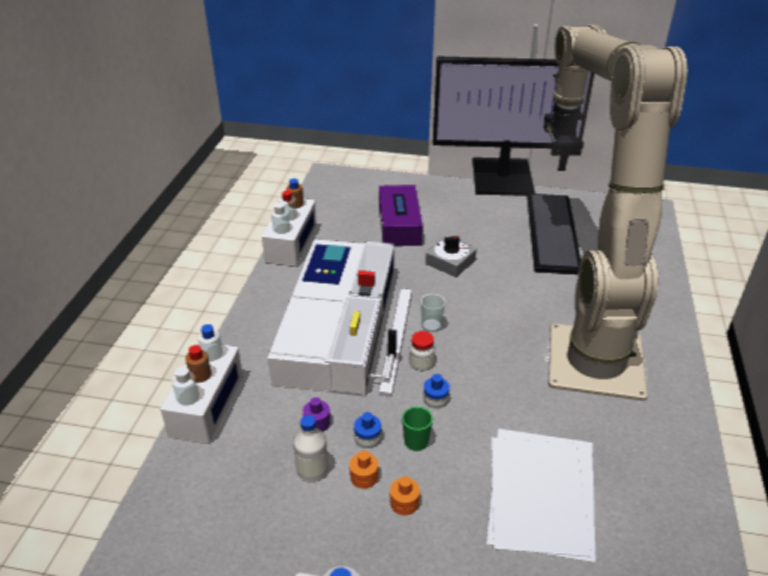

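The top view shows blue canisters at (221,285) and (291,346). The look-alikes are orange at (172,293) and (150,338), and purple at (231,227). The wash bottle's blue cap is at (152,233), and there are blue caps in the racks at (251,82) and (593,75). The side view shows the same two canisters at (367,428) and (436,390), plus something blue at the bottom edge (340,573) that I need to check. The yellow handle is at (331,238), the red handle at (405,231), the pusher handle at (335,285) and the gauge at (553,323).

```bash
cat > m.py <<'E'
from h import *
import pickle
T=pickle.load(open("top0.pkl","rb"));S=pickle.load(open("side0.pkl","rb"))
for nm,c in (("top",T),("side",S)):
    P=cloud(c); hsv=cv2.cvtColor(c["image"],cv2.COLOR_RGB2HSV)
    for col,lo,hi in (("blue",(100,110,60),(122,255,255)),("yellow",(24,150,100),(34,255,255)),("red",(0,170,110),(4,255,255)),("green",(50,120,40),(80,255,255)),("purple",(125,100,50),(155,255,255)),("orange",(8,170,100),(20,255,255))):
        m=cv2.inRange(hsv,lo,hi); n,l,st,ce=cv2.connectedComponentsWithStats(m)
        for i in range(1,n):
            if st[i,4]<25: continue
            q=P[(l==i)&(c["z_map"]>0)]
            if len(q)<5: continue
            top=q[q[:,2]>np.percentile(q[:,2],95)-.006]
            print(nm,col,np.round(ce[i]).tolist(),st[i,4],"mean",q.mean(0).round(3),"zmax",np.percentile(q[:,2],97).round(3),"topc",((top.max(0)+top.min(0))/2).round(3))
E
python3 m.py
python3 - <<'E'
from h import *
import pickle
S=pickle.load(open("side0.pkl","rb"));T=pickle.load(open("top0.pkl","rb"))
print(world(S,(227,381)), world(S,(210,381)))
a=cv2.resize(S["image"][330:384,170:300],(520,216),interpolation=cv2.INTER_CUBIC)
b=cv2.resize(T["image"][150:250,90:220],(520,384),interpolation=cv2.INTER_CUBIC)
cv2.imwrite("pics/crop1.png",np.vstack([a,b])[:600,:,::-1])
E
```

```text
top blue [395.0, 49.0] 74 mean [ 0.898 -0.411  0.182] zmax 0.187 topc [ 0.899 -0.41   0.184]
top blue [167.0, 54.0] 72 mean [0.897 0.257 0.182] zmax 0.187 topc [0.898 0.256 0.184]
top blue [298.0, 113.0] 1174 mean [ 0.733 -0.13   0.099] zmax 0.105 topc [ 0.73  -0.142  0.105]
top blue [423.0, 155.0] 195 mean [ 0.597 -0.515  0.078] zmax 0.084 topc [ 0.597 -0.515  0.083]
top blue [101.0, 155.0] 88 mean [0.608 0.458 0.16 ] zmax 0.168 topc [0.608 0.458 0.165]
top blue [147.0, 189.0] 293 mean [0.51  0.348 0.051] zmax 0.078 topc [0.511 0.352 0.077]
top blue [193.0, 230.0] 299 mean [0.378 0.203 0.05 ] zmax 0.078 topc [0.378 0.205 0.078]
top yellow [221.0, 158.0] 80 mean [0.593 0.107 0.135] zmax 0.141 topc [0.594 0.107 0.138]
top red [371.0, 49.0] 47 mean [ 0.898 -0.341  0.182] zmax 0.187 topc [ 0.898 -0.342  0.185]
top red [143.0, 54.0] 50 mean [0.899 0.327 0.182] zmax 0.186 topc [0.898 0.328 0.184]
top red [273.0, 154.0] 51 mean [ 0.599 -0.049  0.156] zmax 0.161 topc [ 0.6   -0.049  0.159]
top red [229.0, 213.0] 200 mean [0.43  0.088 0.085] zmax 0.09 topc [0.431 0.089 0.088]
top green [150.
[... 1750 characters left out ...]
0, 233.0] 35 mean [0.899 0.336 0.182] zmax 0.185 topc [0.898 0.337 0.182]
side green [278.0, 285.0] 441 mean [0.403 0.345 0.051] zmax 0.08 topc [0.404 0.345 0.078]
side purple [267.0, 143.0] 915 mean [ 0.588 -0.469  0.063] zmax 0.08 topc [ 0.597 -0.502  0.079]
side purple [212.0, 275.0] 253 mean [0.628 0.341 0.045] zmax 0.075 topc [0.634 0.336 0.075]
side orange [130.0, 240.0] 32 mean [0.898 0.344 0.16 ] zmax 0.166 topc [0.899 0.344 0.163]
side orange [242.0, 313.0] 353 mean [0.494 0.473 0.043] zmax 0.077 topc [0.498 0.463 0.076]
side orange [269.0, 330.0] 375 mean [0.4   0.521 0.043] zmax 0.075 topc [0.403 0.51  0.072]
[0.43249389 0.87147116 0.33909643] [ 0.54034643  0.69035826 -0.00204678]
```

View pics/crop1.png

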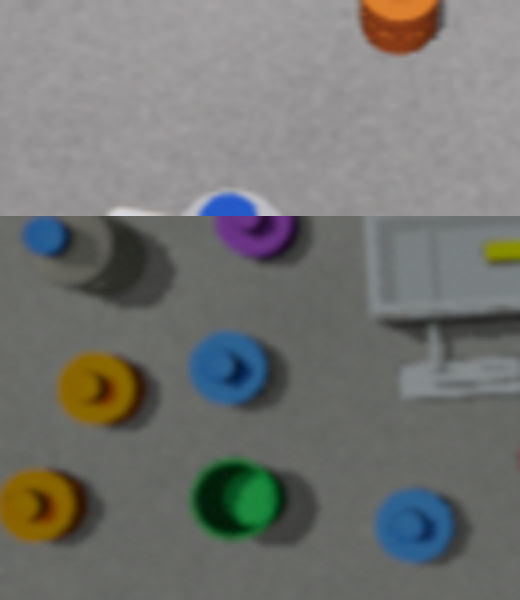

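The blue thing at the bottom edge measures z≈0.34, y≈0.87, off the bench, so it isn't a canister. That leaves two: A at about (0.511, 0.353) and B at about (0.379, 0.206), with tops at 75–78 mm as expected. Next I fit the lock frame, pusher and gauge.

Run:
```python
from h import *
import pickle
T=pickle.load(open("top0.pkl","rb"));S=pickle.load(open("side0.pkl","rb"))
for nm,c in(("top",T),("side",S)):
    P=cloud(c).reshape(-1,3)
    b=(P[:,0]>.52)&(P[:,0]<.83)&(P[:,1]>-.25)&(P[:,1]<.32)
    q=P[b&(P[:,2]>.09)&(P[:,2]<.103)]
    r=cv2.minAreaRect(q[:,:2].astype(np.float32)); print(nm,"rect",r, "z",np.median(q[:,2]))
    # knob/gauge
    g=P[(P[:,0]>.35)&(P[:,0]<.5)&(P[:,1]>-.4)&(P[:,1]<-.2)&(P[:,2]>.035)]
    g1=g[g[:,2]<.052]; print("gauge",len(g1),cv2.minAreaRect(g1[:,:2].astype(np.float32)),np.median(g1[:,2]))
    g2=g[g[:,2]>.06]; print("knob",cv2.minAreaRect(g2[:,:2].astype(np.float32)),g2[:,2].max(),len(g2))
    h=P[(P[:,0]>.45)&(P[:,0]<.535)&(P[:,1]>-.2)&(P[:,1]<.25)&(P[:,2]>.06)]
    h=h[h[:,2]>h[:,2].max()-.012]; print("pusher handle",h.min(0).round(3),h.max(0).round(3),h.mean(0).round(3),len(h))
# profile across x at two y's (chamber side), top cam
P=cloud(T); print("profile");
for y in(-.13,.2):
    m=(abs(P[...,1]-y)<.004)&(P[...,0]>.48)&(P[...,0]<.66)
    q=P[m];q=q[np.argsort(q[:,0])]; print(y,[(round(a*1000),round(b*1000)) for a,_,b in q[::4]])
a=cv2.resize(T["image"][185:245,335:400],(520,480),interpolation=cv2.INTER_CUBIC)
cv2.imwrite("pics/gauge.png",a[:,:,::-1])
```

```text
top rect ((0.6714949607849121, -0.010522395372390747), (0.2313016802072525, 0.49010950326919556), 2.785905122756958) z 0.09827618834028473
gauge 949 ((0.4135991334915161, -0.3468579649925232), (0.11134220659732819, 0.10991064459085464), 63.96675109863281) 0.04547557150677406
knob ((0.41400256752967834, -0.3460054397583008), (0.034923385828733444, 0.03880133107304573), 71.26409149169922) 0.09427417379782388 105
pusher handle [0.493 0.097 0.103] [0.512 0.113 0.113] [0.503 0.105 0.108] 37
side rect ((0.6729919910430908, -0.004226088523864746), (0.2333448976278305, 0.49835699796676636), 2.79250168800354) z 0.09755227679066547
gauge 310 ((0.41554707288742065, -0.342241108417511), (0.11828552931547165, 0.1157112866640091), 64.6769027709961) 0.04400835433564554
knob ((0.41668254137039185, -0.33963170647621155), (0.0430179126560688, 0.03126630559563637), 17.28053855895996) 0.09353392222960566 69
pusher handle [0.496 0.102 0.102] [0.517 0.12  0.114] [0.507 0.112 0.106] 22
profile
-0.13 [(481, 2), (485, -6), (491, -6), (497, 2), (500, 6), (506, 16), (513, 18), (519, 22), (526, 19), (530, 9), (536, 6), (540, 5), (544, -4), (549, 5), (553, 3), (560, 0), (561, 59), (562, 11), (562, 103), (566, 102), (571, 105), (575, 102), (578, 96), (584, 104), (587, 102), (590, 105), (595, 110), (599, 102), (603, 97), (607, 111), (612, 102), (615, 99), (620, 107), (624, 103), (627, 101), (632, 107), (637, 101), (642, 105), (649, 102), (655, 101)]
0.2 [(481, 3), (484, 13), (487, 16), (494, 13), (500, 19), (503, 16), (510, 17), (517, 4), (520, 1), (523, 2), (530, -2), (537, -3), (543, 5), (546, 86), (546, 43), (550, 105), (554, 102), (560, 106), (565, 110), (572, 102), (575, 102), (581, 104), (584, 105), (590, 108), (593, 105), (597, 99), (603, 104), (607, 94), (612, 107), (615, 102), (620, 111), (624, 107), (628, 102), (633, 106), (636, 107), (640, 104), (647, 98), (651, 94), (656, 96), (659, 98)]
```

View pics/gauge.png

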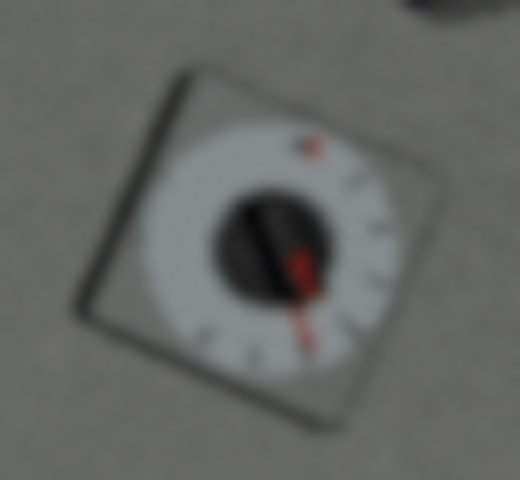

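The close crop shows the dial centre at (270,247), the zero mark at (313,147) and the pointer tip at (308,345). The pointer is about 136° (2.37 rad) clockwise of zero. Lock yaw is about 0.048 rad and its origin about (0.599, -0.013). The pusher handle is at about (0.504, 0.107), top about 0.11. I go to the pusher handle now.

Request:
step_arm(delta_pos=[[1, 1, 0.3], [1, 1, 0.3], [1, 1, 0.3], [1, 1, 0.3], [1, 1, 0.3], [1, 1, 0.3], [1, 1, 0.3], [1, 1, 0.3], [1, 1, 0.3], [1, 1, 0.3], [1, 1, 0.3], [1, 1, 0.3]], turn=[-0.12, -0.12, -0.12, -0.12, -0.12, -0.12, -0.12, -0.12, -0.12, -0.12, -0.12, -0.13], grip=0)

```text
time: 1.3
ee_pos: [0.4382, -0.3085, 0.3126]
eef_rot: [1.0, 0.024, -0.0, -0.0]
ft_force: [0.1, -0.3, -0.2]
width: 0.0871
grip_force: 0.0
```

Request:
step_arm(delta_pos=[[0.2, 1, 0], [0.2, 1, 0], [0.2, 1, 0], [0.2, 1, 0], [0.2, 1, 0], [0.2, 1, 0], [0.2, 1, 0], [0.2, 1, 0], [0.2, 1, 0], [0.2, 1, 0], [0.2, 1, 0], [0.2, 1, 0]], turn=[0, 0, 0, 0, 0, 0, 0, 0, 0, 0, 0, 0])

```text
time: 2.5
ee_pos: [0.4974, -0.0087, 0.3123]
eef_rot: [1.0, 0.024, -0.0, 0.0]
ft_force: [1.1, 0.1, -0.5]
width: 0.0871
grip_force: 0.0
```

Request:
step_arm(delta_pos=[[0.1, 1, -0.5], [0.1, 1, -0.5], [0.07, 1, -0.5], [0, 1, -0.5], [0, 0.64, -0.5], [0, 0, 0]], turn=[0, 0, 0, 0, 0, 0])

```text
time: 3.1
ee_pos: [0.5029, 0.1086, 0.2484]
eef_rot: [1.0, 0.026, -0.001, -0.0]
ft_force: [-0.4, -0.3, 0.7]
width: 0.0871
grip_force: 0.0
```

```bash
cat >> h.py <<'E'
def wcloud(c):
    "world points of the fisheye wrist picture"
    K=c["mtx"]; V=np.array(c["view"]); R,t=V[:3,:3],V[:3,3]; o=-R.T@t
    v,u=np.mgrid[:384,:512]
    a=(u-K[0,2])/K[0,0]; b=(v-K[1,2])/K[1,1]; th=np.hypot(a,b)+1e-9; k=np.tan(np.minimum(th,1.5))/th
    d=np.stack([a*k,-b*k,-np.ones(u.shape)],-1)
    return o+(d*c["z_map"][...,None])@R
E
python3 - <<'E'
from h import *
c=camera("wrist"); save(c,"w1"); P=wcloud(c); hsv=cv2.cvtColor(c["image"],cv2.COLOR_RGB2HSV)
print("cam",(-np.array(c["view"])[:3,:3].T@np.array(c["view"])[:3,3]).round(3),c["mtx"][0])
for col,lo,hi in (("blue",(100,110,60),(122,255,255)),("yellow",(24,150,100),(34,255,255)),("red",(0,170,90),(4,255,255))):
    m=cv2.inRange(hsv,lo,hi); n,l,st,ce=cv2.connectedComponentsWithStats(m)
    for i in range(1,n):
        q=P[(l==i)&(c["z_map"]>0)]
        if st[i,4]<40 or len(q)<5: continue
        t=q[q[:,2]>np.percentile(q[:,2],95)-.006]; print(col,ce[i].round(),st[i,4],((t.max(0)+t.min(0))/2).round(4))
p=P.reshape(-1,3)
h=p[(p[:,0]>.47)&(p[:,0]<.535)&(p[:,1]>.03)&(p[:,1]<.2)&(p[:,2]>.095)&(p[:,2]<.13)]
print("ph",h.min(0),h.max(0),np.median(h,0),len(h))
for y in(.0,.15):
    m=(abs(p[:,1]-y)<.003)&(p[:,0]>.52)&(p[:,0]<.66)&(p[:,2]>.01); q=p[m];q=q[np.argsort(q[:,0])]; print(y,[(round(a*1000),round(b*1000)) for a,_,b in q[::max(1,len(q)//30)]])
E
```

```text
cam [0.583 0.111 0.41 ] [297.31863964   0.         253.56495655]
blue [453.  25.] 3677 [ 0.7303 -0.1407  0.0997]
blue [ 81. 158.] 1123 [0.51   0.3507 0.0734]
blue [191. 251.] 497 [0.5125 0.1382 0.2941]
yellow [440.  14.] 44 [ 0.7223 -0.1014  0.1029]
yellow [263.  96.] 641 [0.5929 0.108  0.1349]
red [422. 106.] 528 [ 0.6004 -0.048   0.1554]
red [264. 235.] 1316 [0.4314 0.0899 0.0851]
ph [0.49184816 0.09739027 0.09502843] [0.51429218 0.11334729 0.1106678 ] [0.50461012 0.10532231 0.10749312] 322
0.0 [(520, 17), (556, 99), (560, 105), (563, 105), (566, 105), (570, 104), (573, 105), (576, 104), (579, 104), (583, 104), (586, 105), (589, 105), (592, 104), (596, 104), (599, 104), (603, 103), (606, 104), (609, 104), (613, 105), (616, 105), (619, 105), (623, 104), (626, 105), (629, 104), (633, 104), (636, 105), (639, 103), (642, 105), (646, 105), (651, 98), (655, 97), (659, 98)]
0.15 [(520, 372), (522, 372), (522, 371), (523, 370), (523, 372), (524, 364), (524, 366), (524, 366), (524, 364), (525, 363), (525, 356), (525, 369), (525, 360), (525, 356), (526, 362), (526, 357), (526, 360), (526, 355), (528, 336), (530, 337), (531, 336), (532, 332), (533, 333), (557, 106), (573, 103), (586, 103), (600, 103), (613, 103), (628, 105), (644, 96), (659, 97)]
```

View pics/w1.png

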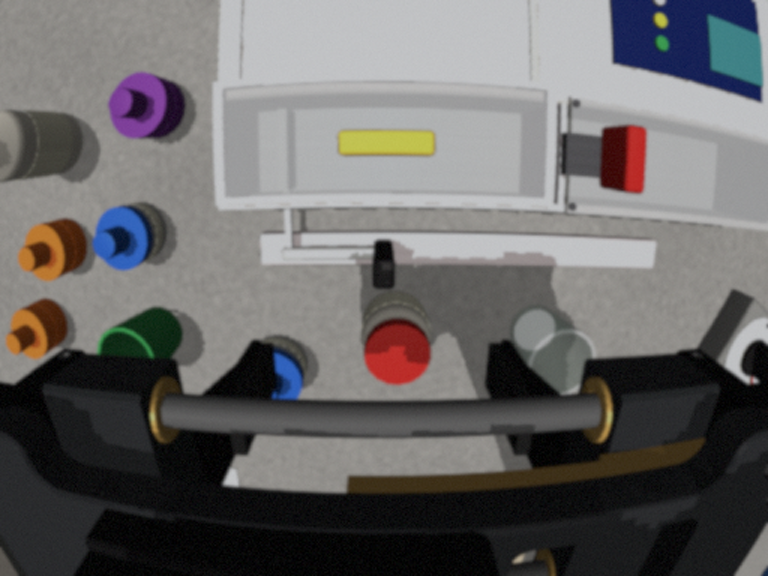

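The wrist view shows the pusher handle at (383,262) and the blade at x≈290 inside the channel, roughly 40 mm off home. The yellow bar is at (386,142) and the red block at (622,158). Heights agree with the text. Now I grasp the pusher handle.

Request:
step_arm(delta_pos=[[0, -0.13, -1], [0, 0, -1], [0, 0, -1], [0, 0, -1], [0, 0, -1], [0, 0, -1], [0, 0, -0.8], [0, 0, 0]], turn=[0, 0, 0, 0, 0, 0, 0, 0])

```text
time: 3.95
ee_pos: [0.5031, 0.1012, 0.0782]
eef_rot: [1.0, 0.023, -0.002, 0.0]
ft_force: [0.6, 1.7, 0.4]
width: 0.0869
grip_force: 0.0
```

Request:
step_arm(delta_pos=[[0, 0, 0], [0, 0, 0], [0, 0, 0], [0, 0, 0], [0, 0, 0], [0, 0, 0]], turn=[0, 0, 0, 0, 0, 0], grip=1, newtons=25)

```text
time: 4.55
ee_pos: [0.5043, 0.103, 0.0803]
eef_rot: [1.0, 0.024, 0.0, 0.0]
ft_force: [-0.7, 0.0, -0.8]
width: 0.0468
grip_force: 0.0
```

Request:
step_arm(delta_pos=[[-0.02, 0.4, 0], [-0.02, 0.4, 0], [-0.02, 0.4, 0], [-0.02, 0.2, 0]], turn=[0, 0, 0, 0])

```text
time: 4.95
ee_pos: [0.503, 0.13, 0.0798]
eef_rot: [1.0, 0.022, -0.001, 0.007]
ft_force: [-1.2, -50.8, 18.4]
width: 0.0163
grip_force: 24.9
```

Request:
step_arm(delta_pos=[[0, -0.3, 0], [0, 0, 0], [0, 0, 0]], turn=[0, 0, 0])

```text
time: 5.25
ee_pos: [0.503, 0.1295, 0.08]
eef_rot: [1.0, 0.023, 0.001, 0.001]
ft_force: [5.1, -8.3, -2.0]
width: 0.0157
grip_force: 25.0
```

Run:
```python
from h import *
c=camera("wrist"); save(c,"w2")
```

```text
(no output)
```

View pics/w2.png

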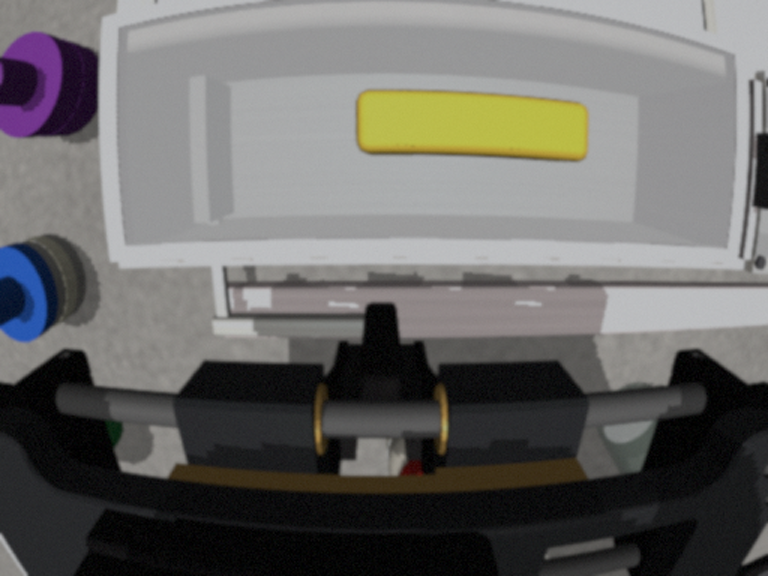

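The blade now sits against the far-left end of the channel at x≈205 and pulling met a hard stop, so the pusher is home. I release it and go to the outer door handle with the closing line along x.

Request:
step_arm(delta_pos=[[0, -0.03, 0], [0, 0, 0], [0, 0, 0], [0, 0, 0], [0, 0, 1], [0, 0, 1], [0, 0, 1], [0, 0, 1], [0, 0, 1]], turn=[0, 0, 0, 0, 0, 0, 0, 0, 0], grip=0)

```text
time: 6.2
ee_pos: [0.502, 0.1302, 0.2061]
eef_rot: [1.0, 0.024, 0.0, -0.0]
ft_force: [1.1, 0.2, -0.5]
width: 0.0799
grip_force: 0.0
```

Request:
step_arm(delta_pos=[[0.3, -0.08, 0], [0.3, -0.08, 0], [0.3, -0.08, 0], [0.3, -0.08, 0], [0.3, -0.08, 0], [0.3, -0.08, 0], [0.3, -0.08, 0], [0.3, -0.08, 0], [0.3, -0.08, 0], [0.3, -0.08, 0], [0.3, -0.06, 0], [0.3, 0, 0]], turn=[1, 1, 1, 1, 1, 1, 1, 1, 1, 1, 1, 1])

```text
time: 7.4
ee_pos: [0.5925, 0.1083, 0.205]
eef_rot: [0.734, 0.679, -0.0, -0.0]
ft_force: [0.0, -0.2, -0.6]
width: 0.0871
grip_force: 0.0
```

Request:
step_arm(delta_pos=[[0, 0, 0], [0, 0, 0]], turn=[1, 0.1])

```text
time: 7.6
ee_pos: [0.5922, 0.1086, 0.2048]
eef_rot: [0.689, 0.725, 0.0, -0.0]
ft_force: [-0.6, -0.5, -0.0]
width: 0.0868
grip_force: 0.0
```

Request:
step_arm(delta_pos=[[0.03, 0, -1], [0, 0, -1], [0, 0, -1], [0, 0, -0.8], [0, 0, 0]], turn=[0, 0, 0, 0, 0])

```text
time: 8.1
ee_pos: [0.5913, 0.1079, 0.1075]
eef_rot: [0.69, 0.723, -0.002, -0.001]
ft_force: [0.3, 0.2, 0.2]
width: 0.0872
grip_force: 0.0
```

Request:
step_arm(delta_pos=[[0, 0, 0], [0, 0, 0], [0, 0, 0], [0, 0, 0], [0, 0, 0], [0, 0, 0], [0, 0, 0], [0, 0, 0], [0, 0, 0], [0, 0, 0], [0, 0, 0], [0, 0, 0]], turn=[0, 0, 0, 0, 0, 0, 0, 0, 0, 0, 0, 0], grip=1, newtons=25)

```text
time: 9.3
ee_pos: [0.5932, 0.1083, 0.1101]
eef_rot: [0.69, 0.724, 0.0, 0.0]
ft_force: [2.0, 0.8, -1.5]
width: 0.0159
grip_force: 25.0
```

Request:
step_arm(delta_pos=[[0.5, 0.02, 0], [0.5, 0.03, 0], [0.5, 0.02, 0], [0.5, 0.03, 0], [0.5, 0.02, 0], [0.5, 0.03, 0], [0.4, 0.02, 0], [0.1, 0, 0], [0, 0, 0]], turn=[0, 0, 0, 0, 0, 0, 0, 0, 0])

```text
time: 10.2
ee_pos: [0.6784, 0.1125, 0.11]
eef_rot: [0.689, 0.724, -0.002, -0.001]
ft_force: [-12.9, -2.7, 9.3]
width: 0.0156
grip_force: 25.0
```

Request:
step_arm(delta_pos=[[0.2, 0, 0], [0.1, 0, 0], [0, 0, 0]], turn=[0, 0, 0])

```text
time: 10.5
ee_pos: [0.6792, 0.1126, 0.1097]
eef_rot: [0.688, 0.725, -0.008, -0.005]
ft_force: [-49.8, -10.2, 29.2]
width: 0.0173
grip_force: 24.7
```

Request:
step_arm(delta_pos=[[0, 0, 0], [0, 0, 0], [0, 0, 0], [0, 0, 1], [0, 0, 1], [0, 0, 1], [0, 0, 1]], turn=[0, 0, 0, 0, 0, 0, 0], grip=0)

```text
time: 11.2
ee_pos: [0.688, 0.1125, 0.211]
eef_rot: [0.69, 0.724, 0.0, -0.0]
ft_force: [0.0, 0.1, -0.1]
width: 0.0655
grip_force: 0.0
```

```bash
cat > look.py <<'E'
from h import *
import sys
c=camera("top"); P=cloud(c); hsv=cv2.cvtColor(c["image"],cv2.COLOR_RGB2HSV)
for col,lo,hi in (("blue",(100,110,60),(122,255,255)),("yellow",(24,150,100),(34,255,255)),("red",(0,170,110),(4,255,255))):
    m=cv2.inRange(hsv,lo,hi); n,l,st,ce=cv2.connectedComponentsWithStats(m)
    for i in range(1,n):
        q=P[(l==i)&(c["z_map"]>0)]
        if st[i,4]<20 or len(q)<5: continue
        t=q[q[:,2]>np.percentile(q[:,2],95)-.006]
        o=((t.max(0)+t.min(0))/2).round(3)
        if .3<o[0]<.7: print(col,ce[i].round(),o)
if len(sys.argv)>1: save(c,sys.argv[1])
E
python3 look.py
```

```text
blue [423. 155.] [ 0.599 -0.514  0.082]
blue [101. 155.] [0.608 0.459 0.164]
blue [147. 189.] [0.511 0.352 0.076]
blue [193. 230.] [0.378 0.205 0.077]
red [229. 213.] [0.431 0.089 0.089]
```

Request:
step_arm(delta_pos=[[-0.59, 0.8, 0], [-0.59, 0.8, 0], [-0.59, 0.8, 0], [-0.59, 0.8, 0], [-0.59, 0.8, 0], [-0.59, 0.8, 0], [-0.59, 0.8, 0], [-0.59, 0.8, 0], [-0.59, 0.8, 0], [-0.59, 0.8, 0], [-0.59, 0.8, 0], [-0.59, 0.8, 0]], turn=[1, 1, 1, 1, 1, 1, 1, 1, 1, 1, 1, 1])

```text
time: 12.45
ee_pos: [0.5105, 0.3532, 0.21]
eef_rot: [0.039, 0.999, 0.0, 0.0]
ft_force: [0.3, 0.3, 0.2]
width: 0.0871
grip_force: 0.0
```

Request:
step_arm(delta_pos=[[0, 0, -1], [0, 0, -1], [0, 0, -1], [0, 0, 0]], turn=[0.9, 0.2, 0, 0])

```text
time: 12.85
ee_pos: [0.5101, 0.3511, 0.1319]
eef_rot: [-0.025, 1.0, -0.001, -0.002]
ft_force: [0.6, -0.3, -0.3]
width: 0.087
grip_force: 0.0
```

```bash
cat > wl.py <<'E'
from h import *
import sys
c=camera("wrist"); P=wcloud(c); hsv=cv2.cvtColor(c["image"],cv2.COLOR_RGB2HSV)
for col,lo,hi in (("blue",(100,110,60),(122,255,255)),("yellow",(24,150,100),(34,255,255)),("red",(0,170,90),(4,255,255))):
    m=cv2.inRange(hsv,lo,hi); n,l,st,ce=cv2.connectedComponentsWithStats(m)
    for i in range(1,n):
        q=P[(l==i)&(c["z_map"]>0)]
        if st[i,4]<40 or len(q)<5: continue
        t=q[q[:,2]>np.percentile(q[:,2],95)-.006]; print(col,ce[i].round(),st[i,4],((t.max(0)+t.min(0))/2).round(4))
if len(sys.argv)>1: save(c,sys.argv[1])
print(read_state()["joint_positions"])
E
python3 wl.py; python3 look.py
```

```text
blue [104.  52.] 2972 [0.3776 0.2061 0.0734]
blue [257. 199.] 3569 [0.5095 0.3522 0.0734]
red [  2. 119.] 172 [0.4317 0.1127 0.0846]
[ 0.14201426  0.68275011 -1.17594946  1.53852373  0.63800727  1.35338607
  0.52485033]
blue [423. 155.] [ 0.598 -0.515  0.083]
blue [102. 152.] [0.568 0.353 0.486]
yellow [219. 131.] [0.677 0.111 0.139]
red [273. 155.] [ 0.6   -0.049  0.158]
red [230. 211.] [0.435 0.089 0.09 ]
```

Request:
step_arm(delta_pos=[[0, 0.04, -1], [0, 0, -1], [0, 0, -1], [0, 0, -0.2], [0, 0, 0]], turn=[0, 0, 0, 0, 0])

```text
time: 13.45
ee_pos: [0.5113, 0.3539, 0.0561]
eef_rot: [-0.025, 1.0, 0.0, 0.0]
ft_force: [1.0, -0.3, 1.1]
width: 0.0871
grip_force: 0.0
```

Request:
step_arm(delta_pos=[[0, 0, 0], [0, 0, 0], [0, 0, 0], [0, 0, 0], [0, 0, 0], [0, 0, 0], [0, 0, 0], [0, 0, 0], [0, 0, 0], [0, 0, 0], [0, 0, 0]], turn=[0, 0, 0, 0, 0, 0, 0, 0, 0, 0, 0], grip=1, newtons=25)

```text
time: 14.55
ee_pos: [0.511, 0.3536, 0.055]
eef_rot: [-0.025, 1.0, 0.0, -0.0]
ft_force: [-0.9, 0.2, -0.6]
width: 0.0251
grip_force: 25.0
```

Request:
step_arm(delta_pos=[[0, 0, 1], [0, 0, 1], [0, 0, 1], [0, 0, 1], [0, 0, 1], [0, 0, 1], [0, 0, 0.5], [0, 0, 0]], turn=[0, 0, 0, 0, 0, 0, 0, 0])

```text
time: 15.35
ee_pos: [0.5113, 0.3541, 0.2188]
eef_rot: [-0.025, 1.0, 0.001, 0.001]
ft_force: [-0.4, 0.7, -1.4]
width: 0.0255
grip_force: 25.0
```

Request:
step_arm(delta_pos=[[0.4, -0.9, 0], [0.4, -0.9, 0], [0.4, -0.9, 0], [0.4, -0.9, 0], [0.4, -0.9, 0], [0.4, -0.9, 0], [0.4, -0.9, 0], [0.36, -0.94, 0], [0, 0, 0]], turn=[0, 0, 0, 0, 0, 0, 0, 0, 0])

```text
time: 16.25
ee_pos: [0.5916, 0.1677, 0.2153]
eef_rot: [-0.022, 1.0, -0.001, -0.001]
ft_force: [0.1, -0.4, -2.1]
width: 0.0254
grip_force: 25.0
```

```bash
python3 wl.py w3
python3 - <<'E'
from h import *
c=camera("wrist");p=wcloud(c).reshape(-1,3)
x=np.array([np.cos(.048),np.sin(.048)]);y=np.array([-x[1],x[0]]);d=p[:,:2]-[.599,-.013]
L=np.c_[d@x,d@y,p[:,2]]
for yy in(.02,.05,.08,.11,.135):
    q=L[(abs(L[:,1]-yy)<.003)&(abs(L[:,0])<.06)&(L[:,2]<.13)];q=q[np.argsort(q[:,0])]
    print(yy,[(round(a*1000),round(b*1000)) for a,_,b in q[::max(1,len(q)//30)]])
E
```

```text
blue [297.   9.] 933 [0.3935 0.2117 0.0575]
blue [254. 225.] 4976 [0.5764 0.1656 0.2647]
blue [508. 230.] 173 [0.6086 0.4517 0.1582]
blue [  9. 248.] 155 [ 0.6272 -0.0596  0.2031]
blue [ 65. 254.] 47 [0.5612 0.0975 0.2976]
blue [ 78. 296.] 211 [0.6709 0.017  0.2   ]
red [185.  29.] 1987 [0.4312 0.091  0.0841]
red [ 36. 205.] 433 [ 0.5988 -0.0476  0.155 ]
[ 0.49362352  0.61290847 -1.23705112  1.45366876  0.57665301  1.4812947
  0.88160516]
0.02 [(-59, 0), (-55, -1), (-48, -1), (-44, 0), (-43, 97), (-43, 59), (-40, 99), (-21, 11), (-16, 10), (-10, 10), (-5, 10), (1, 10), (6, 10), (12, 10), (17, 11), (23, 11), (27, 10), (33, 10), (36, 79), (36, 81), (37, 63), (37, 63), (37, 11), (37, 19), (38, 93), (41, 97), (45, 98), (46, 104), (49, 104), (54, 105), (58, 105)]
0.05 [(-59, 1), (-54, 1), (-49, -1), (-45, 32), (-44, 48), (-43, 98), (-41, 99), (-39, 98), (-20, 9), (-15, 10), (-10, 10), (-4, 10), (1, 10), (5, 10), (11, 11), (16, 11), (22, 10), (26, 9), (32, 10), (36, 64), (36, 95), (37, 76), (37, 24), (37, 24), (37, 32), (37, 96), (38, 37), (41, 98), (44, 101), (45, 104), (49, 104)]
0.08 [(
[... 252 characters left out ...]
, (37, 63), (39, 95), (43, 98), (45, 105), (47, 103), (51, 105)]
0.11 [(-59, 1), (-54, 0), (-49, 0), (-45, 0), (-43, 69), (-43, 68), (-41, 99), (-38, 98), (-19, 11), (-14, 12), (-9, 10), (-2, 10), (3, 12), (8, 9), (13, 9), (19, 11), (26, 11), (31, 12), (36, 96), (36, 47), (36, 50), (37, 24), (37, 35), (37, 82), (37, 93), (38, 97), (41, 97), (44, 103), (46, 105), (49, 105)]
0.135 [(-60, 1), (-56, 1), (-53, -1), (-49, -1), (-45, 0), (-44, 0), (-44, 61), (-44, 60), (-44, 68), (-42, 98), (-40, 99), (-38, 98), (-20, 11), (-16, 10), (-12, 9), (-8, 10), (-4, 10), (0, 10), (3, 11), (6, 10), (10, 9), (14, 10), (19, 10), (23, 10), (27, 10), (32, 10), (36, 40), (37, 85), (38, 95), (47, 105), (58, 105)]
```

View pics/w3.png

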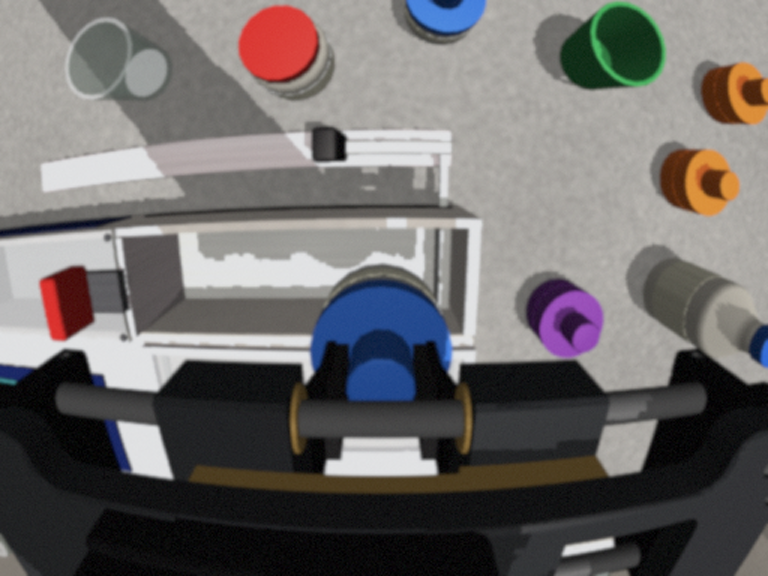

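The wrist view shows the channel open with its floor at 10 mm, the canister held at (382,330), and walls at ±37 mm of my lock frame, so the frame is right. The pusher blade is at the end (x≈440). I lower the canister.

Request:
step_arm(delta_pos=[[-0.04, 0.1, -1], [0, 0.05, -1], [0, 0, 0], [0, 0, 0]], turn=[0, 0, 0, 0])

```text
time: 16.75
ee_pos: [0.5884, 0.1772, 0.1677]
eef_rot: [-0.026, 1.0, 0.0, -0.0]
ft_force: [0.6, -0.3, -1.2]
width: 0.0254
grip_force: 25.0
```

Request:
step_arm(delta_pos=[[0, 0, -1], [0, 0, -1], [0, 0, -1], [0, 0, -0.6], [0, 0, -0.2], [0, 0, 0]], turn=[0, 0, 0, 0, 0, 0])

```text
time: 17.35
ee_pos: [0.5892, 0.1766, 0.0731]
eef_rot: [-0.025, 1.0, 0.0, 0.0]
ft_force: [0.3, -0.2, -1.5]
width: 0.0257
grip_force: 25.0
```

Request:
step_arm(delta_pos=[[0, 0, -0.15], [0, 0, -0.15], [0, 0, 0], [0, 0, 0]], turn=[0, 0, 0, 0])

```text
time: 17.75
ee_pos: [0.5891, 0.1763, 0.0653]
eef_rot: [-0.025, 1.0, 0.0, 0.0]
ft_force: [-0.9, -0.0, -1.4]
width: 0.0254
grip_force: 25.0
```

Request:
step_arm(delta_pos=[[0, 0, 0], [0, 0, 0], [0, 0, 0], [0, 0, 0], [0, 0, 0], [0, 0, 1], [0, 0, 1], [0, 0, 1], [0, 0, 1], [0, 0, 1], [0, 0, 1]], turn=[0, 0, 0, 0, 0, 0, 0, 0, 0, 0, 0], grip=0.45)

```text
time: 18.85
ee_pos: [0.5889, 0.1763, 0.2162]
eef_rot: [-0.025, 1.0, 0.0, 0.0]
ft_force: [1.2, -0.1, 0.4]
width: 0.0479
grip_force: 0.0
```

```bash
python3 wl.py
```

```text
blue [290.  10.] 996 [0.3924 0.2052 0.0612]
blue [254. 179.] 2187 [0.5876 0.1751 0.0833]
blue [505. 233.] 323 [0.6072 0.4563 0.1587]
blue [  9. 248.] 154 [ 0.6262 -0.0513  0.203 ]
red [178.  31.] 1962 [0.4311 0.091  0.0841]
red [ 30. 206.] 407 [ 0.5989 -0.0477  0.1546]
[ 0.48502118  0.60864832 -1.24105788  1.44919499  0.57538165  1.48201963
  0.87604216]
```

Request:
step_arm(delta_pos=[[-0.94, 0.13, 0], [-0.94, 0.13, 0], [-0.94, 0.13, 0], [-0.94, 0.13, 0], [-0.94, 0.13, 0], [-0.94, 0.13, 0], [-0.94, 0.13, 0], [-0.94, 0.13, 0], [-0.92, 0.16, 0], [0, 0, -1], [0, 0, -1], [0, 0, -0.8]], turn=[0, 0, 0, 0, 0, 0, 0, 0, 0, 0, 0, 0], grip=0.15)

```text
time: 20.1
ee_pos: [0.3868, 0.2025, 0.1451]
eef_rot: [-0.025, 1.0, -0.004, -0.001]
ft_force: [0.3, -1.0, -0.2]
width: 0.074
grip_force: 0.0
```

```bash
python3 wl.py
```

```text
blue [260. 185.] 3323 [0.3766 0.2053 0.0733]
blue [  5. 368.] 41 [ 0.6909 -0.1981  0.1002]
red [134. 239.] 1194 [0.364  0.156  0.2047]
[ 0.787048    0.14943688 -1.41693986  1.98243208  0.16307318  1.14970376
  0.9246098 ]
```

Request:
step_arm(delta_pos=[[0, 0, 0], [0, 0, 0]], turn=[0, 0])

```text
time: 20.35
ee_pos: [0.3864, 0.2042, 0.1467]
eef_rot: [-0.026, 1.0, -0.001, -0.002]
ft_force: [-0.2, 0.1, 0.3]
width: 0.0743
grip_force: 0.0
```

```bash
python3 -c "
from h import *
s=read_state();print(s['joint_positions'],s['ee_pos'])"
```

```text
[ 0.79233336  0.14292337 -1.42032436  1.97494877  0.15329334  1.15429072
  0.93355694] [0.38642022 0.20417101 0.14668962]
```

Request:
step_arm(delta_pos=[[-0.4, 0.04, 0], [0, 0, -1], [0, 0, -1], [0, 0, 0]], turn=[0, 0, 0, 0])

```text
time: 20.75
ee_pos: [0.3755, 0.2039, 0.0949]
eef_rot: [-0.026, 1.0, -0.002, -0.004]
ft_force: [0.3, -0.2, -0.3]
width: 0.0744
grip_force: 0.0
```

```bash
python3 -c "
from h import *
s=read_state();print(s['joint_positions'],s['ee_pos'])"
```

```text
[ 0.67220775  0.22706248 -1.34309576  2.05277737  0.2523198   1.05839493
  0.82983103] [0.37545469 0.20393945 0.09488586]
```

Reached; down to the knob (−40 mm) and grip.

Request:
step_arm(delta_pos=[[0.06, 0.05, -0.8], [0, 0, -0.8], [0, 0, 0], [0, 0, 0]], turn=[0, 0, 0, 0])

```text
time: 21.15
ee_pos: [0.3783, 0.2063, 0.0574]
eef_rot: [-0.026, 1.0, -0.001, -0.002]
ft_force: [0.2, 0.3, 0.2]
width: 0.0742
grip_force: 0.0
```

Request:
step_arm(delta_pos=[[0, 0, 0], [0, 0, 0], [0, 0, 0], [0, 0, 0], [0, 0, 0], [0, 0, 0], [0, 0, 0], [0, 0, 0], [0, 0, 0], [0, 0, 0]], turn=[0, 0, 0, 0, 0, 0, 0, 0, 0, 0], grip=1, newtons=25)

```text
time: 22.15
ee_pos: [0.3778, 0.2057, 0.0558]
eef_rot: [-0.026, 1.0, -0.001, -0.002]
ft_force: [-0.3, -0.4, -0.0]
width: 0.0251
grip_force: 25.0
```

Request:
step_arm(delta_pos=[[0, 0, 1], [0, 0, 1], [0, 0, 1], [0, 0, 1], [0, 0, 1], [0, 0, 1], [0, 0, 0.5], [0, 0, 0]], turn=[0, 0, 0, 0, 0, 0, 0, 0])

```text
time: 22.95
ee_pos: [0.3787, 0.2058, 0.2196]
eef_rot: [-0.025, 1.0, -0.002, -0.001]
ft_force: [0.0, 0.1, -2.4]
width: 0.0255
grip_force: 25.0
```

Request:
step_arm(delta_pos=[[0.95, -0.46, 0], [0.95, -0.46, 0], [0.95, -0.46, 0], [0.95, -0.46, 0], [0.95, -0.46, 0], [0.95, -0.46, 0], [0.95, -0.46, 0], [0.95, -0.46, 0], [0.95, -0.46, 0], [0, 0, 0], [0, 0, 0]], turn=[0, 0, 0, 0, 0, 0, 0, 0, 0, 0, 0])

```text
time: 24.05
ee_pos: [0.5904, 0.103, 0.2167]
eef_rot: [-0.026, 1.0, -0.001, -0.004]
ft_force: [0.1, 0.7, -1.2]
width: 0.0254
grip_force: 25.0
```

```bash
python3 wl.py
```

```text
blue [317. 182.] 2115 [0.5878 0.1739 0.0833]
blue [254. 225.] 4935 [0.577  0.1008 0.2657]
blue [ 84. 256.] 247 [0.5581 0.0433 0.3023]
blue [ 93. 300.] 1036 [0.5687 0.0494 0.3127]
red [250.  30.] 1975 [0.4307 0.0893 0.0841]
red [ 88. 209.] 611 [ 0.5987 -0.0479  0.1548]
[ 0.58746213  0.52720296 -1.15311675  1.49116322  0.48055384  1.44238151
  1.04444862]
```

Request:
step_arm(delta_pos=[[0.1, 0, -1], [0, 0, -1], [0, 0, -1], [0, 0, -1], [0, 0, -1], [0, 0, -0.7], [0, 0, 0], [0, 0, 0]], turn=[0, 0, 0, 0, 0, 0, 0, 0])

```text
time: 24.9
ee_pos: [0.5934, 0.103, 0.0766]
eef_rot: [-0.026, 1.0, -0.001, -0.002]
ft_force: [-0.7, 0.7, -0.8]
width: 0.0251
grip_force: 25.0
```

Request:
step_arm(delta_pos=[[0, 0, -0.2], [0, 0, -0.22], [0, 0, 0], [0, 0, 0]], turn=[0, 0, 0, 0])

```text
time: 25.3
ee_pos: [0.5934, 0.1024, 0.0655]
eef_rot: [-0.026, 1.0, -0.002, -0.002]
ft_force: [-0.3, 0.7, -2.0]
width: 0.0259
grip_force: 25.0
```

Request:
step_arm(delta_pos=[[0, 0, 0], [0, 0, 0], [0, 0, 0], [0, 0, 0], [0, 0, 0], [0, 0, 1], [0, 0, 1], [0, 0, 1], [0, 0, 1], [0, 0, 1], [0, 0, 1]], turn=[0, 0, 0, 0, 0, 0, 0, 0, 0, 0, 0], grip=0.45)

```text
time: 26.4
ee_pos: [0.5933, 0.1025, 0.2165]
eef_rot: [-0.026, 1.0, -0.001, -0.002]
ft_force: [0.7, 0.4, 0.3]
width: 0.0479
grip_force: 0.0
```

```bash
python3 wl.py w4; python3 look.py
```

```text
blue [254. 180.] 2193 [0.5925 0.1009 0.0835]
blue [318. 179.] 2139 [0.5882 0.1745 0.0836]
blue [ 70. 254.] 133 [0.5606 0.0373 0.3028]
blue [ 77. 295.] 207 [0.5705 0.0434 0.3106]
red [251.  28.] 2058 [0.4311 0.0895 0.0839]
red [ 88. 206.] 607 [ 0.599  -0.0479  0.1546]
[ 0.58235606  0.52864314 -1.15030718  1.48015893  0.48422364  1.44477923
  1.04524016]
blue [423. 155.] [ 0.597 -0.514  0.083]
blue [101. 155.] [0.608 0.46  0.163]
blue [197. 168.] [0.557 0.162 0.304]
red [273. 155.] [ 0.6   -0.049  0.159]
red [227. 214.] [0.43  0.092 0.089]
```

View pics/w4.png

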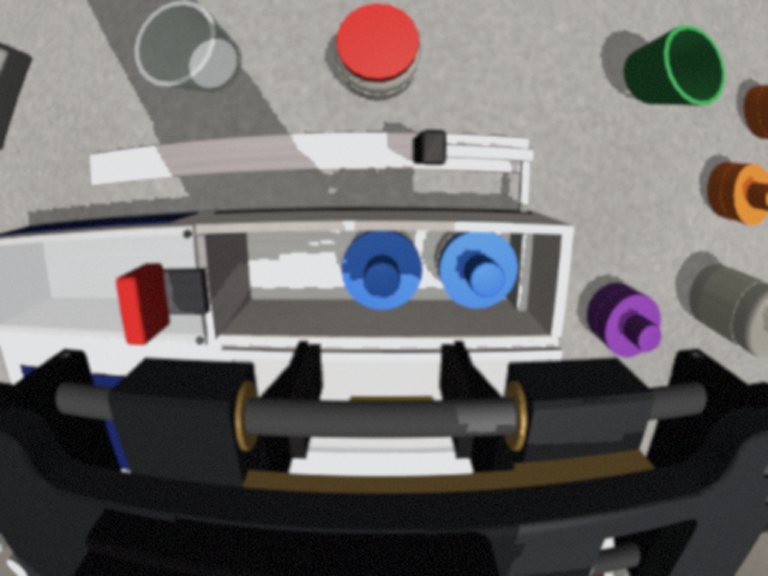

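Both canisters stand in the lock space at (381,270) and (478,268). Nothing else blue is on the bench. Next I shut the outer door.

Request:
step_arm(delta_pos=[[0.29, 0.03, 0], [0.29, 0.03, 0], [0.29, 0.03, 0], [0.29, 0.03, 0], [0.29, 0.03, 0], [0.29, 0.03, 0], [0.29, 0.03, 0], [0.29, 0.03, 0], [0.29, 0.03, 0], [0.29, 0.03, 0], [0.29, 0.03, 0], [0.25, 0.03, 0]], turn=[-1, -1, -1, -1, -1, -1, -1, -1, -1, -1, -1, -1], grip=0)

```text
time: 27.7
ee_pos: [0.6795, 0.1114, 0.2145]
eef_rot: [0.642, 0.767, 0.0, -0.003]
ft_force: [-0.3, 0.3, -0.2]
width: 0.0869
grip_force: 0.0
```

Request:
step_arm(delta_pos=[[0, 0, 0], [0, 0, 0]], turn=[-1, -0.1])

```text
time: 27.9
ee_pos: [0.6793, 0.1115, 0.2146]
eef_rot: [0.69, 0.724, 0.0, -0.003]
ft_force: [0.0, 0.1, 0.1]
width: 0.0868
grip_force: 0.0
```

```bash
python3 wl.py
```

```text
blue [509.  64.] 143 [0.8889 0.2577 0.1817]
blue [175. 119.] 2257 [0.5886 0.1748 0.0833]
blue [180. 183.] 2067 [0.5935 0.1013 0.0834]
yellow [253. 185.] 685 [0.6767 0.124  0.1338]
yellow [253. 216.] 120 [0.6783 0.0971 0.1351]
red [ 52. 193.] 1003 [0.4319 0.0909 0.0844]
[ 0.2687722   0.59314753 -0.77757515  1.24371906  0.39999635  1.46103499
 -0.41134149]
```

Descend and grip.

Request:
step_arm(delta_pos=[[0, 0, -1], [0, 0, -1], [0, 0, -1], [0, 0, -1], [0, 0, -0.2], [0, 0, 0]], turn=[0, 0, 0, 0, 0, 0])

```text
time: 28.55
ee_pos: [0.679, 0.1113, 0.1098]
eef_rot: [0.688, 0.725, 0.0, -0.003]
ft_force: [0.6, -0.4, 1.5]
width: 0.0866
grip_force: 0.0
```

Request:
step_arm(delta_pos=[[0, 0, 0], [0, 0, 0], [0, 0, 0], [0, 0, 0], [0, 0, 0], [0, 0, 0], [0, 0, 0], [0, 0, 0], [0, 0, 0], [0, 0, 0], [0, 0, 0], [0, 0, 0]], turn=[0, 0, 0, 0, 0, 0, 0, 0, 0, 0, 0, 0], grip=1, newtons=25)

```text
time: 29.75
ee_pos: [0.6784, 0.1115, 0.1103]
eef_rot: [0.689, 0.725, -0.0, -0.003]
ft_force: [-5.7, -0.9, 3.3]
width: 0.0156
grip_force: 25.0
```

Request:
step_arm(delta_pos=[[-0.5, -0.02, 0], [-0.5, -0.03, 0], [-0.5, -0.02, 0], [-0.5, -0.03, 0], [-0.5, -0.02, 0], [-0.5, -0.03, 0], [-0.4, -0.02, 0], [0, 0, 0]], turn=[0, 0, 0, 0, 0, 0, 0, 0])

```text
time: 30.55
ee_pos: [0.5932, 0.1072, 0.1103]
eef_rot: [0.689, 0.725, 0.0, -0.003]
ft_force: [-2.0, 1.0, -1.2]
width: 0.016
grip_force: 25.0
```

Request:
step_arm(delta_pos=[[-0.15, 0, 0], [-0.1, 0, 0], [0, 0, 0]], turn=[0, 0, 0])

```text
time: 30.85
ee_pos: [0.5885, 0.107, 0.1103]
eef_rot: [0.689, 0.725, 0.001, -0.002]
ft_force: [3.0, 0.2, -4.6]
width: 0.0164
grip_force: 25.0
```

Request:
step_arm(delta_pos=[[-0.1, 0, 0], [-0.1, 0, 0], [0, 0, 0]], turn=[0, 0, 0])

```text
time: 31.15
ee_pos: [0.5884, 0.1069, 0.1105]
eef_rot: [0.69, 0.724, 0.006, 0.0]
ft_force: [31.4, 4.9, -25.8]
width: 0.0158
grip_force: 25.1
```

Request:
step_arm(delta_pos=[[0.15, 0, 0], [0, 0, 0], [0, 0, 0], [0, 0, 0], [0, 0, 0], [0, 0, 1], [0, 0, 1], [0, 0, 1], [0, 0, 1], [0, 0, 1]], turn=[0, 0, 0, 0, 0, 0, 0, 0, 0, 0], grip=0)

```text
time: 32.15
ee_pos: [0.5866, 0.1073, 0.2365]
eef_rot: [0.689, 0.725, 0.001, -0.003]
ft_force: [0.5, -0.2, 0.5]
width: 0.0842
grip_force: 0.0
```

Request:
step_arm(delta_pos=[[-0.37, -0.95, 0], [-0.37, -0.95, 0], [-0.37, -0.95, 0], [-0.37, -0.95, 0], [-0.37, -0.95, 0], [-0.37, -0.95, 0], [-0.37, -0.95, 0], [-0.37, -0.95, 0], [-0.37, -0.95, 0], [-0.37, -0.95, 0], [-0.37, -0.95, 0], [-0.37, -0.95, 0]], turn=[-0.5, -0.5, -0.5, -0.5, -0.5, -0.5, -0.5, -0.5, -0.5, -0.5, -0.5, -0.5])

```text
time: 33.35
ee_pos: [0.4753, -0.179, 0.2355]
eef_rot: [0.901, 0.434, 0.002, -0.002]
ft_force: [0.7, -0.4, -0.4]
width: 0.0869
grip_force: 0.0
```

Request:
step_arm(delta_pos=[[-0.37, -0.95, 0], [-0.37, -0.95, 0], [-0.37, -0.95, 0], [-0.37, -0.95, 0], [-0.37, -0.95, 0], [-0.37, -0.95, 0], [-0.3, -0.9, 0], [0, 0, 0]], turn=[-0.6, -0.6, -0.6, -0.6, -0.6, -0.6, -0.6, -0.3])

```text
time: 34.15
ee_pos: [0.4106, -0.3472, 0.2349]
eef_rot: [0.985, 0.174, 0.002, -0.002]
ft_force: [-0.6, -0.7, -0.8]
width: 0.0869
grip_force: 0.0
```

```bash
python3 - <<'E'
from h import *
c=camera("wrist"); save(c,"w5"); p=wcloud(c).reshape(-1,3)
k=p[(np.hypot(p[:,0]-.414,p[:,1]+.346)<.04)&(p[:,2]>.075)&(p[:,2]<.11)]
t=k[k[:,2]>.085]
print(cv2.minAreaRect(t[:,:2].astype(np.float32)),np.median(t[:,2]),len(t))
hsv=cv2.cvtColor(c["image"],cv2.COLOR_RGB2HSV); m=((cv2.inRange(hsv,(0,150,80),(6,255,255))|cv2.inRange(hsv,(174,150,80),(180,255,255)))>0).reshape(-1)
r=p[m&(np.hypot(p[:,0]-.414,p[:,1]+.346)<.06)]
n,l,st,ce=cv2.connectedComponentsWithStats(m.reshape(384,512).astype(np.uint8))
for i in range(1,n):
    q=p[(l==i).reshape(-1)]
    if st[i,4]>8: print("red",ce[i].round(),st[i,4],q.mean(0).round(4))
print(c["view"].round(3).tolist(),read_state()["joint_positions"],read_state()["ee_pos"])
E
python3 look.py
```

```text
((0.4134971499443054, -0.34770482778549194), (0.04328937456011772, 0.015349697321653366), 20.14630889892578) 0.08773484123988856 575
red [254. 190.] 61 [ 0.4036 -0.3516  0.0937]
[[0.344, -0.939, -0.002, -0.468], [0.899, 0.33, -0.288, -0.215], [0.271, 0.097, 0.958, -0.481], [0.0, 0.0, 0.0, 1.0]] [ 1.02531632  0.16348449 -0.45383702  1.6553212   0.06768251  1.33934086
 -0.65839153] [ 0.4115674  -0.34541825  0.23502173]
blue [423. 155.] [ 0.598 -0.515  0.082]
blue [101. 155.] [0.608 0.459 0.164]
yellow [221. 160.] [0.588 0.107 0.138]
red [273. 155.] [ 0.6   -0.049  0.157]
red [229. 213.] [0.431 0.089 0.088]
```

View pics/w5.png

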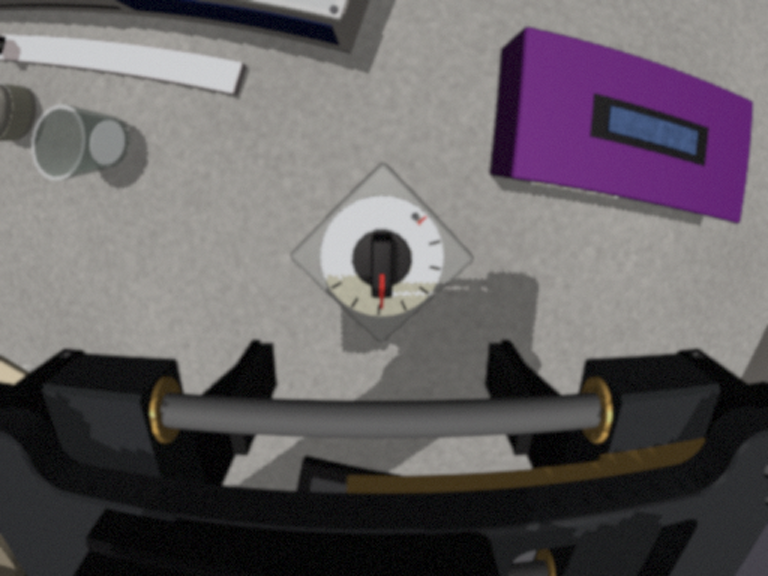

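The wrist view shows the bar at (381,262) with the pointer straight down at (381,308) and the zero mark at (418,217), so about 2.38 rad back, counter-clockwise. The fingers already straddle the bar squarely.

Request:
step_arm(delta_pos=[[0.08, -0.06, -1], [0, 0, -1], [0, 0, -1], [0, 0, -1], [0, 0, -1], [0, 0, -1], [0, 0, -0.7], [0, 0, 0]], turn=[0, 0, 0, 0, 0, 0, 0, 0])

```text
time: 35.05
ee_pos: [0.4138, -0.3431, 0.0656]
eef_rot: [0.984, 0.18, 0.001, -0.004]
ft_force: [-0.3, 0.6, -0.8]
width: 0.0871
grip_force: 0.0
```

Request:
step_arm(delta_pos=[[0, 0, 0], [0, 0, 0], [0, 0, 0], [0, 0, 0], [0, 0, 0], [0, 0, 0], [0, 0, 0], [0, 0, 0], [0, 0, 0], [0, 0, 0], [0, 0, 0], [0, 0, 0]], turn=[0, 0, 0, 0, 0, 0, 0, 0, 0, 0, 0, 0], grip=1, newtons=15)

```text
time: 36.25
ee_pos: [0.4155, -0.3456, 0.0681]
eef_rot: [0.984, 0.179, 0.003, -0.001]
ft_force: [4.4, -4.7, -4.6]
width: 0.0159
grip_force: 15.0
```

Request:
step_arm(delta_pos=[[0, 0, 0], [0, 0, 0], [0, 0, 0], [0, 0, 0], [0, 0, 0], [0, 0, 0], [0, 0, 0], [0, 0, 0], [0, 0, 0], [0, 0, 0], [0, 0, 0], [0, 0, 0]], turn=[0.8, 0.8, 0.8, 0.8, 0.8, 0.8, 0.8, 0.8, 0.8, 0.8, 0.8, 0.8])

```text
time: 37.45
ee_pos: [0.414, -0.3445, 0.068]
eef_rot: [0.726, 0.688, 0.0, -0.003]
ft_force: [-5.4, 0.9, 5.4]
width: 0.016
grip_force: 15.0
```

```bash
python3 -c "
from h import *
s=read_state();print(s)"
```

```text
{'time': 37.45, 'joint_positions': array([ 1.14561439,  0.36097752, -0.6239926 ,  1.82966904,  0.23994979,
        1.03380337,  0.37267882]), 'joint_vel': array([ 0.12452896,  0.03588476, -0.15671123, -0.00746855,  0.07937873,
        0.02232608,  0.89292767]), 'joint_torque': array([ -2.43243814, -50.40111065,  -7.59511292, -33.54112387,
        -0.5859522 ,  -1.68709818,  -1.82312753]), 'ee_pos': array([ 0.41402901, -0.34450837,  0.06803601]), 'eef_rot': array([ 7.26062931e-01,  6.87620438e-01,  2.69662525e-04, -3.26818204e-03]), 'ft_force': array([-5.39297354,  0.86460281,  5.43879343]), 'torque': array([ 0.15537381,  1.10826439, -0.09976852]), 'grip_force': 14.995194375514984, 'width': 0.016046424197745816}
```

Request:
step_arm(delta_pos=[[0, 0, 0], [0, 0, 0], [0, 0, 0], [0, 0, 0], [0, 0, 0], [0, 0, 0], [0, 0, 0], [0, 0, 0], [0, 0, 0], [0, 0, 0], [0, 0, 0], [0, 0, 0]], turn=[0.8, 0.8, 0.8, 0.8, 0.8, 0.8, 0.8, 0.8, 0.8, 0.8, 0.8, 0.8])

```text
time: 38.65
ee_pos: [0.4124, -0.3455, 0.068]
eef_rot: [0.235, 0.972, -0.002, -0.005]
ft_force: [-11.1, -1.3, 9.5]
width: 0.016
grip_force: 15.0
```

Request:
step_arm(delta_pos=[[0, 0, 0], [0, 0, 0], [0, 0, 0], [0, 0, 0]], turn=[0.4, 0.4, 0.4, 0])

```text
time: 39.05
ee_pos: [0.413, -0.3458, 0.0679]
eef_rot: [0.166, 0.986, -0.002, -0.004]
ft_force: [-7.6, -2.6, 5.6]
width: 0.0176
grip_force: 15.9
```

```bash
python3 -c "
from h import *
s=read_state();print(s['torque'],s['joint_positions'],2*np.arctan2(s['eef_rot'][1],s['eef_rot'][0]))
c=camera('wrist');v=np.array(c['view']);save(c,'w6')
"
```

```text
[-0.44691632  1.48131129 -0.40389078] [ 1.32256964  0.42347388 -0.84817982  1.82232281  0.36677844  1.06606405
  1.57192827] 2.8080646177969575
```

View pics/w6.png

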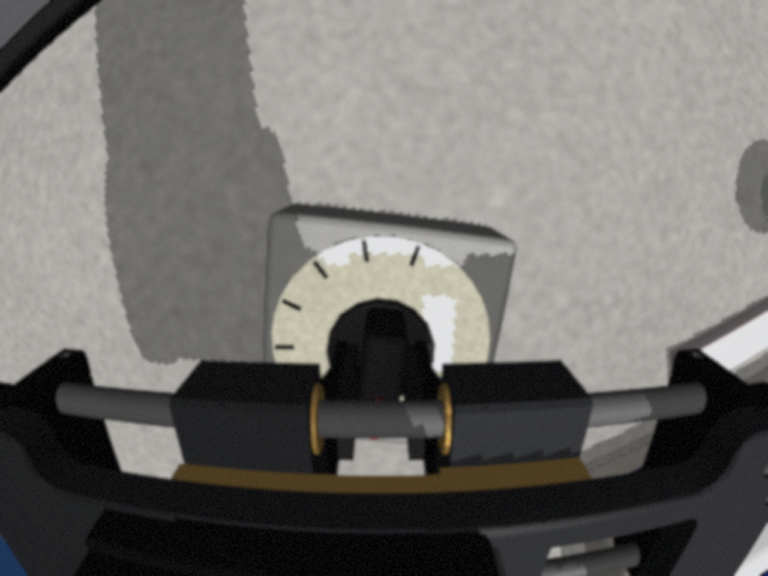

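The grip widened and the moment rose to 0.4 Nm, so the knob is at its stop. I release and check the pointer from above.

Request:
step_arm(delta_pos=[[0, 0, 0], [0, 0, 0], [0, 0, 0], [0, 0, 0], [0, 0, 1], [0, 0, 1], [0, 0, 1], [0, 0, 1], [0, 0, 1], [0, 0, 1], [0, 0, 1]], turn=[0, 0, 0, 0, 0, 0, 0, 0, 0, 0, 0], grip=0)

```text
time: 40.2
ee_pos: [0.415, -0.3439, 0.244]
eef_rot: [0.165, 0.986, -0.001, -0.003]
ft_force: [-0.1, -0.4, -0.4]
width: 0.0859
grip_force: 0.0
```

Request:
step_arm(delta_pos=[[0.5, 1, 0], [0.5, 1, 0], [0.5, 1, 0], [0.5, 1, 0], [0.5, 1, 0], [0.5, 1, 0], [0.5, 1, 0], [0.5, 1, 0]], turn=[-1, -1, -1, -1, -1, -1, -1, -1])

```text
time: 41.0
ee_pos: [0.5154, -0.143, 0.243]
eef_rot: [0.604, 0.797, 0.0, -0.003]
ft_force: [1.2, 0.5, 0.9]
width: 0.0872
grip_force: 0.0
```

```bash
python3 - <<'E'
from h import *
c=camera("top"); P=cloud(c)
a=cv2.resize(c["image"][185:245,335:400],(520,480),interpolation=cv2.INTER_CUBIC)
cv2.imwrite("pics/gauge2.png",a[:,:,::-1])
E
python3 look.py
```

```text
blue [423. 155.] [ 0.597 -0.515  0.082]
blue [101. 155.] [0.608 0.458 0.163]
yellow [221. 160.] [0.588 0.107 0.14 ]
red [273. 155.] [ 0.6   -0.049  0.159]
red [229. 213.] [0.431 0.089 0.089]
```

View pics/gauge2.png

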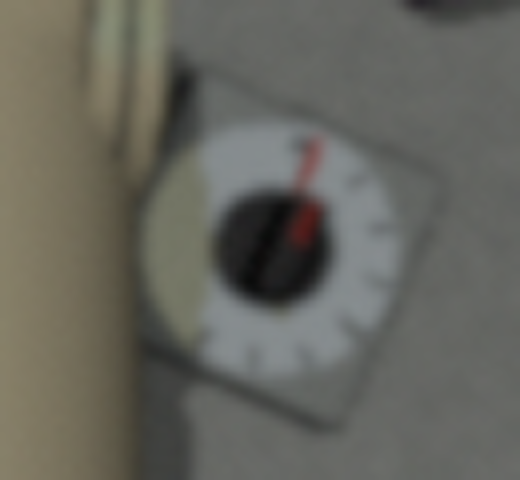

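The pointer lies on the zero mark at (313,150). Next is the inner handle, gripped across its 44 mm in x, after a look through the clear lid.

Request:
step_arm(delta_pos=[[0.84, 0.95, 0], [0.84, 0.95, 0], [0.84, 0.95, 0], [0.84, 0.95, 0], [0, 0, 0]], turn=[-0.5, -0.5, -0.5, -0.4, 0])

```text
time: 41.6
ee_pos: [0.6002, -0.0449, 0.2425]
eef_rot: [0.687, 0.726, 0.002, -0.004]
ft_force: [-0.7, -0.1, 0.4]
width: 0.0871
grip_force: 0.0
```

```bash
python3 wl.py w7
python3 - <<'E'
from h import *
c=camera("wrist");p=wcloud(c).reshape(-1,3)
h=p[(abs(p[:,0]-.6)<.05)&(abs(p[:,1]+.048)<.03)&(p[:,2]>.14)&(p[:,2]<.17)]
print(cv2.minAreaRect(h[:,:2].astype(np.float32)),len(h),h[:,2].max(),read_state()["eef_rot"],read_state()["ee_pos"])
E
```

```text
blue [363. 223.] 3244 [ 0.6973 -0.0746  0.2114]
blue [318. 302.] 245 [ 0.691  -0.1992  0.0999]
yellow [249.  27.] 629 [0.5874 0.1072 0.135 ]
yellow [357. 236.] 54 [ 0.7224 -0.1013  0.1032]
red [114.  59.] 1367 [0.4314 0.0891 0.0845]
red [255. 202.] 722 [ 0.6005 -0.0483  0.1552]
[ 0.68952392  0.40516921 -0.89754943  1.4576609   0.30954978  1.43176338
 -0.15656792]
((0.6002066135406494, -0.048830632120370865), (0.04387649521231651, 0.01564166322350502), 3.085240125656128) 1011 0.1580448647027198 [ 6.88098888e-01  7.25609985e-01  6.71026982e-04 -3.10146167e-03] [ 0.5989323  -0.04887515  0.24255452]
```

View pics/w7.png

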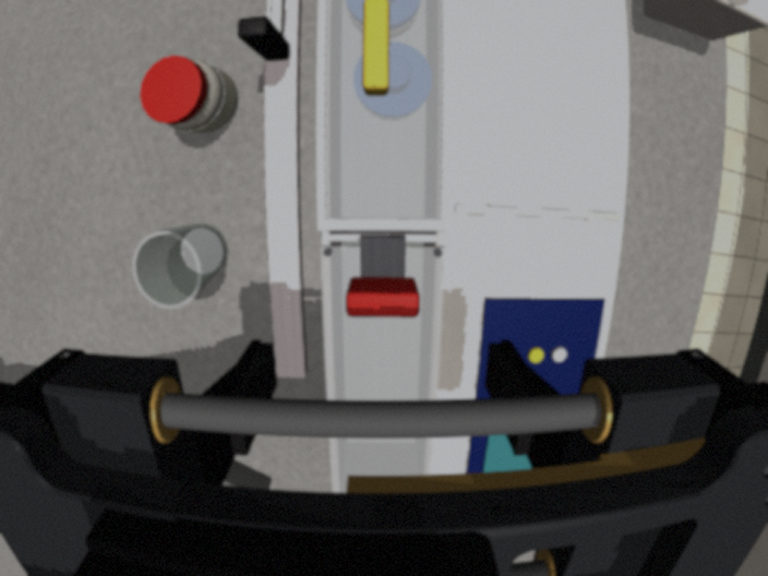

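The view shows both canisters under the clear lid at (393,80) and (383,5), with the red handle at (383,297) between the fingers. Grip and lift.

Request:
step_arm(delta_pos=[[0, 0, -1], [0, 0, -1], [0, 0, -1], [0, 0, -1], [0, 0, -0.85], [0, 0, 0]], turn=[0, 0, 0, 0, 0, 0])

```text
time: 42.3
ee_pos: [0.5967, -0.0513, 0.119]
eef_rot: [0.689, 0.724, -0.001, -0.004]
ft_force: [-0.3, -0.0, 0.3]
width: 0.0875
grip_force: 0.0
```

Request:
step_arm(delta_pos=[[0, 0, 0], [0, 0, 0], [0, 0, 0], [0, 0, 0], [0, 0, 0], [0, 0, 0], [0, 0, 0], [0, 0, 0], [0, 0, 0]], turn=[0, 0, 0, 0, 0, 0, 0, 0, 0], grip=1, newtons=45)

```text
time: 43.2
ee_pos: [0.6012, -0.0491, 0.1224]
eef_rot: [0.689, 0.725, 0.003, -0.001]
ft_force: [10.5, 0.6, -3.8]
width: 0.0438
grip_force: 45.0
```

Request:
step_arm(delta_pos=[[0, 0, 0.5], [0, 0, 0.5], [0, 0, 0.5], [0, 0, 0.5], [0, 0, 0.5], [0, 0, 0.5], [0, 0, 0.4], [0, 0, 0]], turn=[0, 0, 0, 0, 0, 0, 0, 0])

```text
time: 44.0
ee_pos: [0.6012, -0.0491, 0.2087]
eef_rot: [0.689, 0.725, 0.003, -0.001]
ft_force: [8.5, -0.9, 4.4]
width: 0.0439
grip_force: 45.0
```

Lifted 86 mm. A touch more, to the stop.

Request:
step_arm(delta_pos=[[0, 0, 0.12], [0, 0, 0.08], [0, 0, 0]], turn=[0, 0, 0])

```text
time: 44.3
ee_pos: [0.6011, -0.0491, 0.21]
eef_rot: [0.689, 0.725, 0.003, -0.002]
ft_force: [19.5, 1.1, -22.1]
width: 0.0436
grip_force: 45.0
```

Request:
step_arm(delta_pos=[[0, 0, 0], [0, 0, 0], [0, 0, 0], [0, 0, 0], [0, 0, 0.5], [0, 0, 1], [0, 0, 1], [0, 0, 1]], turn=[0, 0, 0, 0, 0, 0, 0, 0], grip=0)

```text
time: 45.1
ee_pos: [0.5988, -0.0491, 0.3013]
eef_rot: [0.689, 0.725, 0.001, -0.002]
ft_force: [0.4, -0.0, 0.4]
width: 0.0864
grip_force: 0.0
```

```bash
python3 look.py; python3 wl.py
```

```text
blue [321. 126.] [ 0.69  -0.199  0.105]
blue [423. 155.] [ 0.596 -0.515  0.083]
blue [101. 155.] [0.608 0.459 0.163]
yellow [221. 160.] [0.588 0.106 0.138]
red [229. 213.] [0.431 0.089 0.089]
blue [344. 214.] 3816 [ 0.7107 -0.1099  0.2207]
yellow [247.  41.] 236 [0.5876 0.1062 0.1337]
red [133.  63.] 1041 [0.4317 0.0891 0.084 ]
red [255. 206.] 862 [ 0.6002 -0.0479  0.243 ]
[ 0.68608134  0.37772847 -0.90667163  1.3580793   0.29093363  1.54124194
 -0.14219581]
```

The inner door is at its stop, with the handle top at 0.243 (88 mm up). Now to the pusher handle, with the camera turned to the robot's side so it clears the raised door.

Request:
step_arm(delta_pos=[[-0.32, 0.6, 0], [-0.32, 0.6, 0], [-0.32, 0.6, 0], [-0.32, 0.6, 0], [-0.32, 0.6, 0], [-0.32, 0.6, 0], [-0.32, 0.6, 0], [-0.32, 0.6, 0], [-0.32, 0.6, 0], [-0.32, 0.6, 0], [-0.32, 0.6, 0], [-0.32, 0.6, 0]], turn=[1, 1, 1, 1, 1, 1, 1, 1, 1, 1, 1, 1])

```text
time: 46.4
ee_pos: [0.5024, 0.1313, 0.2994]
eef_rot: [0.038, 0.999, -0.002, -0.002]
ft_force: [-0.3, -0.3, 0.9]
width: 0.0873
grip_force: 0.0
```

Request:
step_arm(delta_pos=[[0, 0, -0.6], [0, 0, -1], [0, 0, -1], [0, 0, 0]], turn=[1, 0.1, 0, 0])

```text
time: 46.8
ee_pos: [0.5015, 0.1299, 0.2319]
eef_rot: [-0.026, 1.0, -0.002, -0.004]
ft_force: [-0.6, -0.3, 1.4]
width: 0.0872
grip_force: 0.0
```

Run:
```python
from h import *
c=camera("wrist");p=wcloud(c).reshape(-1,3); save(c,"w8")
h=p[(abs(p[:,0]-.503)<.02)&(p[:,1]>.06)&(p[:,1]<.2)&(p[:,2]>.1)&(p[:,2]<.125)]
print(h.min(0),h.max(0),np.median(h,0),len(h)); s=read_state(); print(s["ee_pos"],s["eef_rot"],s["joint_positions"])
```

```text
[0.48984014 0.11977279 0.10017836] [0.51232171 0.13582307 0.11059546] [0.49993281 0.12771774 0.10775905] 345
[0.50222707 0.13043214 0.2337472 ] [-0.02581824  0.99965932 -0.00162595 -0.00346733] [ 0.74760414  0.32940385 -1.28667791  1.66919235  0.32042339  1.39416789
  1.03784372]
```

Request:
step_arm(delta_pos=[[-0.03, -0.08, -1], [0, 0, -1], [0, 0, -1], [0, 0, -1], [0, 0, -1], [0, 0, -1], [0, 0, -0.2], [0, 0, 0]], turn=[0, 0, 0, 0, 0, 0, 0, 0])

```text
time: 47.65
ee_pos: [0.5026, 0.129, 0.0801]
eef_rot: [-0.026, 1.0, -0.001, -0.002]
ft_force: [0.6, -0.4, 0.2]
width: 0.0869
grip_force: 0.0
```

Request:
step_arm(delta_pos=[[0, 0, 0], [0, 0, 0], [0, 0, 0], [0, 0, 0], [0, 0, 0], [0, 0, 0], [0, 0, 0], [0, 0, 0], [0, 0, 0], [0, 0, 0], [0, 0, 0], [0, 0, 0]], turn=[0, 0, 0, 0, 0, 0, 0, 0, 0, 0, 0, 0], grip=1, newtons=30)

```text
time: 48.85
ee_pos: [0.5022, 0.1288, 0.0792]
eef_rot: [-0.026, 1.0, -0.001, -0.002]
ft_force: [0.0, -0.2, -0.8]
width: 0.0156
grip_force: 30.0
```

Request:
step_arm(delta_pos=[[0.02, -0.4, 0], [0.02, -0.4, 0], [0.02, -0.4, 0], [0.02, -0.4, 0], [0.02, -0.4, 0], [0.02, -0.4, 0], [0.02, -0.4, 0], [0.02, -0.4, 0]], turn=[0, 0, 0, 0, 0, 0, 0, 0])

```text
time: 49.65
ee_pos: [0.5062, 0.0479, 0.0792]
eef_rot: [-0.026, 1.0, -0.001, -0.002]
ft_force: [1.2, 3.9, -2.6]
width: 0.0161
grip_force: 30.0
```

Request:
step_arm(delta_pos=[[0.02, -0.4, 0], [0.02, -0.4, 0], [0.02, -0.4, 0], [0.02, -0.4, 0], [0.02, -0.4, 0], [0.02, -0.4, 0], [0.02, -0.4, 0], [0.02, -0.4, 0]], turn=[0, 0, 0, 0, 0, 0, 0, 0])

```text
time: 50.45
ee_pos: [0.5101, -0.0316, 0.0792]
eef_rot: [-0.026, 1.0, -0.001, -0.002]
ft_force: [1.4, 6.1, -2.9]
width: 0.0159
grip_force: 30.0
```

Request:
step_arm(delta_pos=[[0.02, -0.4, 0], [0.02, -0.4, 0], [0.02, -0.4, 0], [0.02, -0.4, 0], [0.02, -0.4, 0], [0.02, -0.4, 0], [0.02, -0.4, 0], [0.0, -0.2, 0]], turn=[0, 0, 0, 0, 0, 0, 0, 0])

```text
time: 51.25
ee_pos: [0.5138, -0.1072, 0.0792]
eef_rot: [-0.025, 1.0, -0.001, -0.002]
ft_force: [5.0, 5.1, -3.9]
width: 0.016
grip_force: 30.0
```

Request:
step_arm(delta_pos=[[0, -0.12, 0], [0, -0.12, 0], [0, 0, 0]], turn=[0, 0, 0])

```text
time: 51.55
ee_pos: [0.5141, -0.1124, 0.0792]
eef_rot: [-0.026, 1.0, -0.001, -0.002]
ft_force: [5.0, 4.0, -6.4]
width: 0.016
grip_force: 30.0
```

Request:
step_arm(delta_pos=[[0, -0.12, 0], [0, -0.1, 0], [0, 0, 0]], turn=[0, 0, 0])

```text
time: 51.85
ee_pos: [0.5141, -0.1124, 0.0792]
eef_rot: [-0.028, 1.0, 0.002, -0.002]
ft_force: [4.7, 20.8, -4.6]
width: 0.0155
grip_force: 30.1
```

Run:
```python
from h import *
c=camera("side"); cv2.imwrite("pics/s2.png",cv2.resize(c["image"][140:270,170:310],(646,600),interpolation=cv2.INTER_CUBIC)[:,:,::-1])
```

```text
(no output)
```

View pics/s2.png

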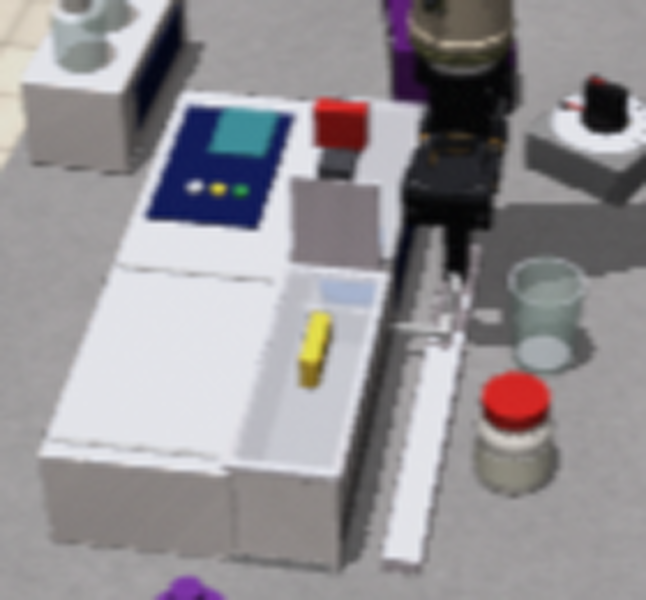

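The stop is met at 242 mm. The lock space is empty and blue shows through the doorway at (348,290). Draw the pusher home.

Request:
step_arm(delta_pos=[[0, 0.3, 0], [-0.03, 0.6, 0], [-0.03, 0.6, 0], [-0.03, 0.6, 0], [-0.03, 0.6, 0], [-0.03, 0.6, 0], [-0.03, 0.6, 0], [-0.03, 0.6, 0], [-0.03, 0.6, 0], [-0.03, 0.6, 0], [-0.03, 0.6, 0], [-0.03, 0.6, 0]], turn=[0, 0, 0, 0, 0, 0, 0, 0, 0, 0, 0, 0])

```text
time: 53.1
ee_pos: [0.5058, 0.0541, 0.0792]
eef_rot: [-0.025, 1.0, -0.002, -0.002]
ft_force: [5.3, -2.6, -5.0]
width: 0.0157
grip_force: 30.0
```

Request:
step_arm(delta_pos=[[-0.03, 0.5, 0], [-0.03, 0.5, 0], [-0.03, 0.5, 0], [-0.03, 0.5, 0], [-0.02, 0.5, 0], [0, 0.2, 0], [0, 0, 0]], turn=[0, 0, 0, 0, 0, 0, 0])

```text
time: 53.8
ee_pos: [0.5024, 0.1226, 0.0792]
eef_rot: [-0.026, 1.0, -0.001, -0.002]
ft_force: [5.8, 2.4, -5.2]
width: 0.0158
grip_force: 30.0
```

Request:
step_arm(delta_pos=[[0, 0.2, 0], [0, 0.15, 0], [0, 0, 0], [0, 0, 0]], turn=[0, 0, 0, 0])

```text
time: 54.2
ee_pos: [0.5021, 0.1294, 0.0791]
eef_rot: [-0.025, 1.0, -0.003, -0.003]
ft_force: [1.3, -6.4, 1.2]
width: 0.0163
grip_force: 30.0
```

Request:
step_arm(delta_pos=[[0, -0.05, 0], [0, 0, 0], [0, 0, 0], [0, 0, 1], [0, 0, 1], [0, 0, 1], [0, 0, 1], [0, 0, 1], [0, 0, 1], [0, 0, 1], [0, 0, 1], [0, 0, 1]], turn=[0, 0, 0, 0, 0, 0, 0, 0, 0, 0, 0, 0], grip=0)

```text
time: 55.4
ee_pos: [0.5015, 0.1301, 0.3052]
eef_rot: [-0.026, 1.0, -0.001, -0.003]
ft_force: [0.2, -0.7, 0.6]
width: 0.0868
grip_force: 0.0
```

Request:
step_arm(delta_pos=[[0.33, -0.59, 0], [0.33, -0.59, 0], [0.33, -0.59, 0], [0.33, -0.59, 0], [0.33, -0.59, 0], [0.33, -0.59, 0], [0.33, -0.59, 0], [0.33, -0.59, 0], [0.33, -0.59, 0], [0.33, -0.59, 0], [0.33, -0.59, 0], [0.33, -0.59, 0]], turn=[-1, -1, -1, -1, -1, -1, -1, -1, -1, -1, -1, -1])

```text
time: 56.6
ee_pos: [0.6011, -0.0474, 0.304]
eef_rot: [0.641, 0.767, 0.001, -0.003]
ft_force: [-0.9, 0.0, 0.0]
width: 0.0869
grip_force: 0.0
```

Request:
step_arm(delta_pos=[[0, 0, 0], [0, 0, 0], [0, 0, 0]], turn=[-1, -0.1, 0])

```text
time: 56.9
ee_pos: [0.6007, -0.0465, 0.3042]
eef_rot: [0.688, 0.726, 0.001, -0.003]
ft_force: [-0.1, 0.5, -0.0]
width: 0.0867
grip_force: 0.0
```

```bash
python3 wl.py
python3 - <<'E'
from h import *
c=camera("wrist"); p=wcloud(c).reshape(-1,3); save(c,"w9")
h=p[(abs(p[:,0]-.503)<.02)&(p[:,1]>.06)&(p[:,1]<.2)&(p[:,2]>.1)&(p[:,2]<.125)]
print("pusher handle",np.median(h,0)); s=read_state(); print(s["ee_pos"],s["eef_rot"])
E
```

```text
blue [344. 216.] 3660 [ 0.7109 -0.1071  0.2115]
yellow [247.  42.] 238 [0.5872 0.1061 0.1352]
red [134.  64.] 1044 [0.4313 0.0888 0.0842]
red [254. 210.] 865 [ 0.6003 -0.0484  0.2433]
[ 0.67357923  0.38179063 -0.89931372  1.35059946  0.29070101  1.54922702
 -0.14155311]
pusher handle [0.50260469 0.12645686 0.10750447]
[ 0.60077008 -0.04658062  0.30426554] [ 0.68773824  0.72595326  0.00075635 -0.00272082]
```

View pics/w9.png

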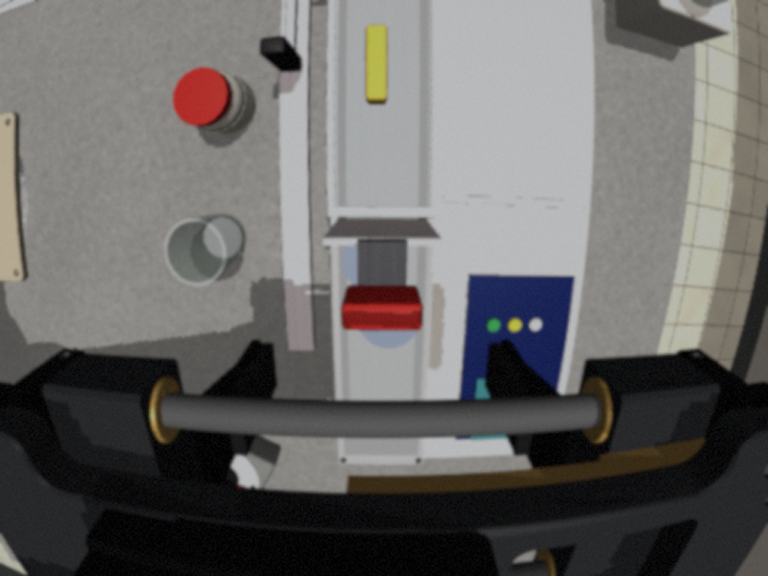

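The canisters show under the window at (350,265) and (387,340), the lock space is empty, and the pusher handle is back at its home place. Now lower the inner door.

Request:
step_arm(delta_pos=[[0, -0.06, -1], [0, 0, -1], [0, 0, -1], [0, 0, -0.85], [0, 0, 0]], turn=[0, 0, 0, 0, 0])

```text
time: 57.5
ee_pos: [0.5993, -0.0488, 0.2053]
eef_rot: [0.688, 0.725, -0.001, -0.004]
ft_force: [0.5, 0.6, 0.2]
width: 0.0874
grip_force: 0.0
```

Request:
step_arm(delta_pos=[[0, 0, 0], [0, 0, 0], [0, 0, 0], [0, 0, 0], [0, 0, 0], [0, 0, 0], [0, 0, 0], [0, 0, 0], [0, 0, 0]], turn=[0, 0, 0, 0, 0, 0, 0, 0, 0], grip=1, newtons=45)

```text
time: 58.4
ee_pos: [0.6012, -0.0487, 0.208]
eef_rot: [0.689, 0.725, 0.001, -0.003]
ft_force: [2.8, 0.1, -0.4]
width: 0.0436
grip_force: 45.0
```

Request:
step_arm(delta_pos=[[0, 0, -0.5], [0, 0, -0.5], [0, 0, -0.5], [0, 0, -0.5], [0, 0, -0.5], [0, 0, -0.5], [0, 0, -0.35], [0, 0, 0]], turn=[0, 0, 0, 0, 0, 0, 0, 0])

```text
time: 59.2
ee_pos: [0.6012, -0.0487, 0.1223]
eef_rot: [0.689, 0.725, 0.001, -0.003]
ft_force: [9.1, -0.6, -6.2]
width: 0.0435
grip_force: 45.0
```

Request:
step_arm(delta_pos=[[0, 0, -0.1], [0, 0, -0.1], [0, 0, 0]], turn=[0, 0, 0])

```text
time: 59.5
ee_pos: [0.6013, -0.0488, 0.1199]
eef_rot: [0.689, 0.725, 0.001, -0.002]
ft_force: [0.5, -0.9, 11.5]
width: 0.0433
grip_force: 45.0
```

Down 88 mm with contact force, so the door is shut. Release, back off clear, and check everything.

Request:
step_arm(delta_pos=[[0, 0, 0], [0, 0, 0], [0, 0, 0], [0, 0, 0], [0, 0, 0], [0, 0, 1], [0, 0, 1], [0, 0, 1], [0, 0, 1], [0, 0, 1], [0, 0, 1], [0, 0, 1]], turn=[0, 0, 0, 0, 0, 0, 0, 0, 0, 0, 0, 0], grip=0)

```text
time: 60.7
ee_pos: [0.6007, -0.0488, 0.2951]
eef_rot: [0.689, 0.725, 0.001, -0.003]
ft_force: [-0.1, 0.3, -0.1]
width: 0.0869
grip_force: 0.0
```

Request:
step_arm(delta_pos=[[-0.9, -0.1, 0], [-0.9, -0.1, 0], [-0.9, -0.1, 0], [-0.9, -0.1, 0], [-0.5, -0.1, 0], [0, 0, 0], [0, 0, 0]], turn=[-1, -1, -1, -1, -1, -1, -1])

```text
time: 61.4
ee_pos: [0.498, -0.0615, 0.2944]
eef_rot: [0.926, 0.378, 0.002, -0.002]
ft_force: [0.8, -0.2, -0.1]
width: 0.087
grip_force: 0.0
```

```bash
python3 look.py; python3 wl.py
python3 - <<'E'
from h import *
c=camera("wrist"); save(c,"w10")
E
```

```text
blue [423. 155.] [ 0.597 -0.515  0.081]
blue [101. 155.] [0.608 0.46  0.163]
yellow [221. 160.] [0.588 0.106 0.137]
red [229. 213.] [0.431 0.089 0.089]
blue [410.  82.] 5602 [ 0.7298 -0.1411  0.0996]
blue [509. 359.] 78 [ 0.6436 -1.2602 -0.0125]
yellow [196.  18.] 420 [0.5867 0.1063 0.1342]
yellow [399.  72.] 41 [ 0.7221 -0.101   0.1031]
red [313. 106.] 560 [ 0.5996 -0.0483  0.1547]
red [136. 129.] 1110 [0.4313 0.0884 0.0842]
[ 0.8282836   0.08924339 -0.83271108  1.62827822  0.06147078  1.45173274
 -0.8013083 ]
```

View pics/w10.png

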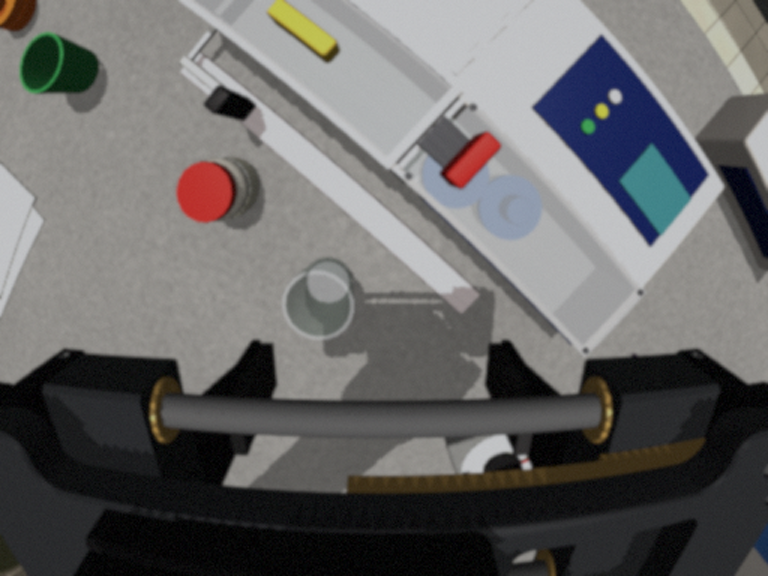

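The final view shows both canisters upright under the window at (455,175) and (510,207). The red handle is back at its shut height (0.155), the outer door is shut, the pusher is home at the rail's end, and the arm is clear.

```bash
python3 -c "
from bench import *
print(close_job())"
```

```text
the job is handed in; nothing more can be done
None
```

I handed the job in at about 62 s on the robot clock: both blue-knobbed canisters (only two were present) stand upright in the dry chamber, both doors are shut, the pusher is home, and the pointer was on its zero mark when I checked it before raising the inner door. The judge's verdict was not shown.

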